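Kit one valve set into the tray

ROBOT

A 6-joint arm with a two-finger parallel gripper is mounted at the origin on the work surface. World frame = base frame: x ahead of the robot, y to its left, z up, the work surface at z = 0. Lengths are in mm, angles in rad, forces in N, time in s.
With the tool pointing down it reaches from about 400 to 925 mm from the base axis. Payload 3.4 kg.
Tool frame: the origin (TCP) lies between the finger pads; the fingertips stand 17 mm ahead of it and the grasp point (between the pads) lies 2 mm behind it; z points along the fingers, y is the direction in which the jaws open and shut (so a half turn about z gives the same grasp; the last joint's range is limited). The gripper opens to 85 mm and grips with 20 to 120 N. Pads are 22 mm wide; open, the fingers measure 114 mm over their backs; the gripper's body (76 mm by 85 mm) begins 54 mm behind the grasp point. The pads swing forward as they close: fully open they stand 13 mm farther back than shut.
Start: joints at [1.091, 0.307, 1.506, -0, 1.328, -0.073], TCP at [227.007, 528.298, 248.305] pointing down, gripper open.
Joint ranges: [-3.12, 3.12], [-1.05, 2.28], [0.14, 2.33], [-1.42, 4.57], [0.1, 2.73], [-2.68, 2.68]. Speed limits (rad/s): [2.57, 2.57, 3.14, 3.14, 3.14, 3.14].

INTERFACE

Orientations are given as [roll, pitch, yaw] about the fixed x, y, z axes, in that order (R = Rz(yaw) Ry(pitch) Rx(roll)).
In Python, from station import ctrl, optics, order gives the robot as it stands.
- The arm moves only by the tool carry_out, never from a script. Its argument "steps" is a list of rows, each an object with "translation": the shift along the world's x, y, z in m, a list of three; "delta_rot": the turn, a rotation vector about the world's x, y, z in degrees, a list of three; "hand": the finger opening in m, from 0 to 0.0854. A call has 1 to 5 rows; each row is the pose to reach, as a shift and turn from the pose measured when the call began; what a row does not reach only later rows make up. A row lasts 1/8 s, in which the tool goes at most 62.5 mm and 10.7 degrees, less where a joint would pass 70% of its speed; a pose out of reach is approached as far as the arm can. A call with a gripper value outside its range is refused whole. The fingers move at their own pace and stop on an object; "force" is the grip in N (left out, the last holds). Time passes only in rows, so rows that repeat a pose let the fingers close. It gives the time, the measured TCP pose, the force and the opening at its end, in the units of the state.
- ctrl.get_obs(): the state, without advancing time (a new reading comes with each control period).
- optics.read_camera(name): name is "side" or "top"; returns a dict with "frame" (384x512x3 uint8, red, green, blue), "fx", "fy", "cx", "cy" (pixels), "R" (3x3) and "t" (3): a world point X has camera coordinates R X + t. Camera axes: x right, y down, z forward; pixel columns grow to the right and rows downward; lengths in mm; the calibration is good to about 2 mm. A picture is of the moment at which its call begins. There is no depth.
- order.sign_off(): hands the job in, once; it reports no verdict.
Trained networks look in a picture, given as the dict that the camera call returned (one of the last four; its "shot" number tells which), for a name from the list of things; names that differ only in an ending like _2 or _b are one class to them, and where a whole thing is asked for, a point or a joint stands for the part that bears it (a point fixed in the world has none). Each returns a list of dicts, best first, with "score" (0 to 1); they miss things now and then, are a little off and sometimes report something else, mostly with a low value. They report only what shows in the picture. A call takes as long as a camera call. They do not tell look-alikes from the thing itself.
- optics.outline_of(picture, label): "pixels" (384x512 bool, what is visible of it) and "rect" ([centre column, centre row, width, height] as shares, 0 to 1, of the picture: columns of its width, rows of its height, round what is visible of it).
- optics.spot_point(picture, label): "position" ([column, row] as shares, 0 to 1, of the picture: columns of its width, rows of its height: a listed point, or the origin of a listed thing).
The state is a dict: "t": time; "joint_pos": joint angles; "qd": joint speeds; "tau": joint torques, N m; "eef_pos": TCP position; "tcp_rot": TCP orientation; "wrist_force": force on the tool from outside, world axes, zero at the start; "ft_torque": the same for the moment, N m; "width": opening from 0.0 (shut) to 1.0 (fully open).
Only numpy, scipy, OpenCV 4.12 (cv2) and the standard library are available. Lean on these libraries where they do the work, as an engineer would, in place of code of your own. Each camera call takes 0.05 s, during which the arm holds its last target.

TASK

Put one valve set into the blue tray, each part released and sitting flat in the pocket of its own shape: the six-sided brass nut in the six-sided pocket, the upright steel plunger in the small round pocket, standing up, the brass block square in the rectangular pocket, and one steel cap, mouth up, in the large round pocket. Take only the upper of the two nested caps, and leave the lower cap and the plain round brass collar where they stand.

Things in the scene. Friction and masses are not known exactly. Their poses are not given: they have to be found in the camera images.
- nut_center (a point): Brass nut with six flat sides, 40 mm across flats, 46 mm across corners, 24 mm high, its 22 mm hole closed by a dark plug 3 mm below the top, lying flat on the bench; about 120 g. The point is its centre, 12 mm above its underside; x points square at one flat (flats every 60 degrees), z up.
- plunger_center (a point): Turned steel plunger standing upright on its flange: flange 30 mm in diameter and 12 mm high, above it a stem 20 mm in diameter, 52 mm high in all; about 160 g. The point is on its axis, 26 mm above its underside; z up.
- block_center (a point): Brass valve block with dark port holes in its top, 50 mm (x) by 36 mm (y) by 30 mm high; about 400 g. The point is its centre, 15 mm above its underside; z up.
- cap_top_center (a point): The upper of two identical nested caps: a steel cup, mouth up, 38 mm high, 45 mm in diameter for the lower 18.5 mm, then a vertical 52 mm collar, 17 mm deep inside, wall 2 mm; about 70 g. It sits 21 mm up inside the lower cap with 1.5 mm play, so its collar (39.5 to 59 mm above the bench) stands free above the lower rim (38 mm). It lifts straight off, loosely. The point is on its axis, 19 mm above its underside; z up.
- cap_low_center (a point): The lower of the two nested caps, to be left standing: a steel cup, mouth up, 38 mm high, 45 mm in diameter for the lower 18.5 mm, then a vertical 52 mm collar, 17 mm deep inside, wall 2 mm; about 70 g. Loose on the bench. The point is on its axis, 19 mm above its underside; z up.
- collar_mid (a point): Plain round brass collar, the nut's look-alike, to be left alone: 41 mm in diameter, 24 mm high, same dark plug, loose on the bench, about 120 g. The point is its centre, 12 mm above its underside; z up.
- pocket_hex_floor (a point): Six-sided dark-rimmed pocket for the nut, 58 mm across flats inside. Rim 6 mm high, 3 mm thick on a white 90 mm square insert, one of four set 104 mm apart, in any order, 2 x 2 in a fixed blue tray (240 x 240 mm, rim 18 mm above the bench). The point is the centre of the pocket floor, 8 mm above the bench; x and y along the tray's sides, z up.
- pocket_small_floor (a point): The smaller round pocket, for the plunger, 46 mm inside diameter. Rim 6 mm high, 3 mm thick on a white 90 mm square insert, one of four set 104 mm apart, in any order, 2 x 2 in a fixed blue tray (240 x 240 mm, rim 18 mm above the bench). The point is the centre of the pocket floor, 8 mm above the bench; x and y along the tray's sides, z up.
- pocket_large_floor (a point): The larger round pocket, for the cap, 63 mm inside diameter. Rim 6 mm high, 3 mm thick on a white 90 mm square insert, one of four set 104 mm apart, in any order, 2 x 2 in a fixed blue tray (240 x 240 mm, rim 18 mm above the bench). The point is the centre of the pocket floor, 8 mm above the bench; x and y along the tray's sides, z up.
- pocket_rect_floor (a point): Rectangular pocket for the block, 66 mm (x) by 52 mm (y) inside. Rim 6 mm high, 3 mm thick on a white 90 mm square insert, one of four set 104 mm apart, in any order, 2 x 2 in a fixed blue tray (240 x 240 mm, rim 18 mm above the bench). The point is the centre of the pocket floor, 8 mm above the bench; x and y along the tray's sides, z up.
Things that resemble listed ones, but are neither listed nor needed, are in the scene too. What is shaped like the part that bears block_center but orange is not meant.

How it is judged:
By the outcome, as a careful person would: the job done as asked, in the order asked, and still so for the second after the job is handed in, with the robot touching nothing.
It also fails if it takes over 120 s, if anything falls off the work surface, if the arm or the gripper's body presses on something with over 40 N, if the wrist force passes 120 N, or if a joint passes its speed limit or range.

## Working session

There is one attempt and no reset: what is moved stays moved. The work goes in short steps, Python scripts to look and compute and a tool call to move; the robot and the scene stay as the last step left them, time stands still between calls to the robot, and variables do not carry over. Pictures are saved under pics/ and viewed, and the job is handed in when it is done.

Besides the shell and the picture viewer there is one more tool, called in YAML: its name, and indented under it one key for each argument. carry_out: Moves the arm, as the interface text tells. Its arguments: {"type":"object","properties":{"steps":{"type":"array","items":{"type":"object","properties":{"translation":{"type":"array","items":{"type":"number"}},"delta_rot":{"type":"array","items":{"type":"number"}},"hand":{"type":"number"}}}},"force":{"type":"number"}},"required":["steps"]}

```bash
ls; mkdir -p pics
python3 - <<'E'
from station import ctrl, optics, order
import cv2,pickle,numpy as np
print(ctrl.get_obs())
for n in ("top","side"):
    p=optics.read_camera(n); pickle.dump(p,open(f"pics/{n}0.pkl","wb"))
    cv2.imwrite(f"pics/{n}0.png",cv2.resize(p["frame"][:,:,::-1],(800,600),interpolation=cv2.INTER_CUBIC))
    print(n,p["fx"],p["fy"],p["cx"],p["cy"],p["R"],p["t"],p["shot"])
    for l in ["nut_center","plunger_center","block_center","cap_top_center","cap_low_center","collar_mid","pocket_hex_floor","pocket_small_floor","pocket_large_floor","pocket_rect_floor"]:
        r=optics.spot_point(p,l)
        print(l,[(round(d["score"],2),round(d["position"][0]*512,1),round(d["position"][1]*384,1)) for d in r])
print(ctrl.get_obs()["t"])
E
```

```text
pics
{'t': 0.0, 'joint_pos': array([ 1.09148542e+00,  3.07575726e-01,  1.50766409e+00, -3.41108454e-05,
        1.32841204e+00, -7.35147140e-02]), 'qd': array([-7.45777943e-05, -9.06208108e-04, -9.88019335e-04,  9.31045955e-05,
       -1.99452266e-04, -1.57746105e-03]), 'tau': array([ 1.08722244e-03, -4.57539403e+01, -2.51918542e+01,  5.89087085e-05,
        1.30169236e-02, -1.70708358e-05]), 'eef_pos': array([226.71585746, 527.69546268, 247.38296017]), 'tcp_rot': array([-3.13953658e+00, -1.18238105e-04,  2.73580456e+00]), 'wrist_force': array([ 0.75568057,  0.24576664, -1.225036  ]), 'ft_torque': array([ 0.05766974, -0.06378605, -0.0341174 ]), 'width': 1.000992593911733}
top 499.0640005348949 499.0640005348949 251.46136119264997 195.56112048641216 [[ 1.58400526e-02 -9.99874536e-01 -7.66792879e-05]
 [-9.94164170e-01 -1.57414042e-02 -1.06723055e-01]
 [ 1.06708458e-01  1.76673060e-03 -9.94288783e-01]] [ -18.96425822  531.08221122 1041.70582462] 1
nut_center [(0.59, 339.7, 187.6)]
plunger_center []
block_center [(0.6, 272.0, 150.0)]
cap_top_center [(0.7, 160.1, 153.2), (0.56, 394.1, 169
[... 304 characters left out ...]
9)]
side 346.89813322735654 346.89813322735654 260.95897580069243 192.6241876730368 [[ 0.72741336 -0.68601049  0.01610621]
 [-0.37886357 -0.42107766 -0.82410922]
 [ 0.57212954  0.593366   -0.5662019 ]] [-385.78676635  251.3729258   480.29157436] 2
nut_center [(0.93, 343.6, 255.5), (0.46, 184.3, 172.6)]
plunger_center [(0.91, 349.4, 309.5), (0.68, 256.0, 252.3)]
block_center [(0.93, 265.1, 201.9), (0.77, 309.3, 201.1)]
cap_top_center [(0.79, 404.6, 260.7)]
cap_low_center [(0.76, 406.4, 271.1)]
collar_mid [(0.59, 254.2, 250.7)]
pocket_hex_floor [(0.61, 181.8, 170.9)]
pocket_small_floor [(0.57, 213.7, 155.3)]
pocket_large_floor [(0.73, 213.1, 184.0)]
pocket_rect_floor [(0.64, 241.4, 168.4)]
1.1
```

View pics/top0.png

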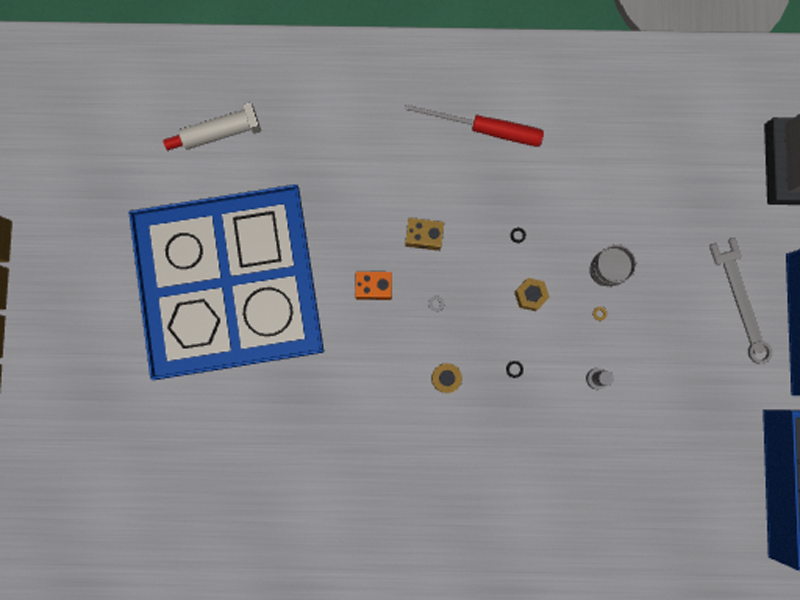

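View pics/side0.png

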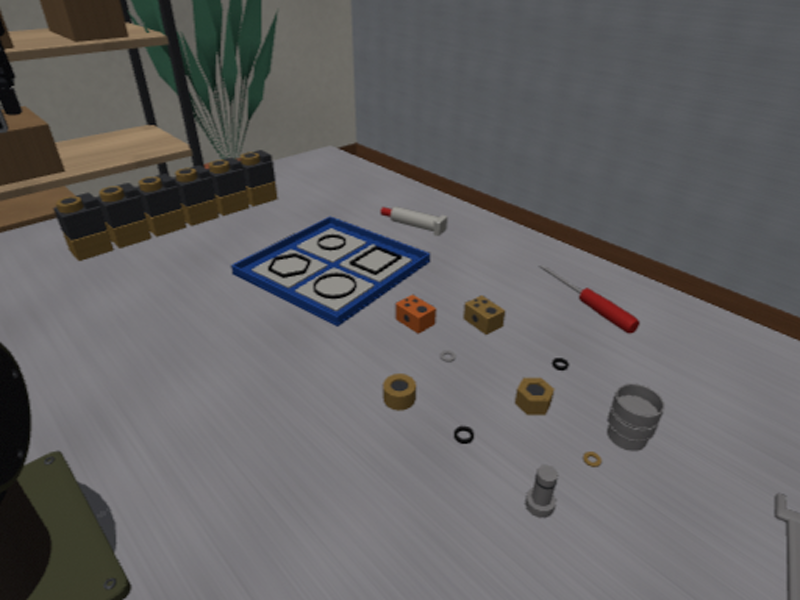

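```bash
cat > h.py <<'E'
import cv2,pickle,numpy as np
def ray(p,uv):
    d=np.array([(uv[0]-p["cx"])/p["fx"],(uv[1]-p["cy"])/p["fy"],1.0]); R=np.array(p["R"]);t=np.array(p["t"])
    return -R.T@t, R.T@d
def onz(p,uv,z):
    c,d=ray(p,uv); return c+d*(z-c[2])/d[2]
def proj(p,X):
    q=np.array(p["R"])@np.array(X,float)+np.array(p["t"]); return np.array([p["fx"]*q[0]/q[2]+p["cx"],p["fy"]*q[1]/q[2]+p["cy"]])
def rectify(p,z,x0,x1,y0,y1,s=4):
    """metric view at height z: px col=(y1-y)*s, row=(x1-x)*s"""
    W,H=int((y1-y0)*s),int((x1-x0)*s)
    src=np.float32([proj(p,(x1,y1,z)),proj(p,(x1,y0,z)),proj(p,(x0,y0,z)),proj(p,(x0,y1,z))])
    M=cv2.getPerspectiveTransform(src,np.float32([[0,0],[W,0],[W,H],[0,H]]))
    return cv2.warpPerspective(p["frame"],M,(W,H),flags=cv2.INTER_CUBIC)
E
python3 - <<'E'
from h import *
p=pickle.load(open("pics/top0.pkl","rb"));s=pickle.load(open("pics/side0.pkl","rb"))
k=512/800
for n,u,z in [("nut",(532,294),21),("plg",(606,378),52),("block",(425,234),30),("cap",(613,266),59),("collar",(446,378),21),("small",(184,251),14),("rect",(256,239),14),("hex",(193.5,323.5),14),("large",(268,311.5),14)]:
    X=onz(p,np.array(u)*k,z); print(n,X.round(1),"side px800",(proj(s,X)/k).round(1))
fr=p["frame"]
c=cv2.resize(fr[90:260,220:420][:,:,::-1],None,fx=4,fy=3.5,interpolation=cv2.INTER_CUBIC) 
cv2.imwrite("pics/topA.png",cv2.resize(fr[100:255,220:420][:,:,::-1],(774,600),interpolation=cv2.INTER_CUBIC))
cv2.imwrite("pics/sideA.png",cv2.resize(s["frame"][185:335,240:440][:,:,::-1],(800,600),interpolation=cv2.INTER_CUBIC))
E
```

```text
nut [ 551.3 -202.8   21. ] side px800 [534.1 391.3]
plg [ 436.5 -295.2   52. ] side px800 [547.1 473.7]
block [631.4 -53.4  30. ] side px800 [483.4 307.7]
cap [ 586.  -304.7   59. ] side px800 [633.5 399.2]
collar [433.6 -84.8  21. ] side px800 [398.1 386.8]
small [605.1 283.4  14. ] side px800 [330.9 241.2]
rect [623.8 183.1  14. ] side px800 [374.6 258.4]
hex [503.5 265.7  14. ] side px800 [288.7 263.9]
large [521.8 162.9  14. ] side px800 [334.2 284.4]
```

View pics/topA.png

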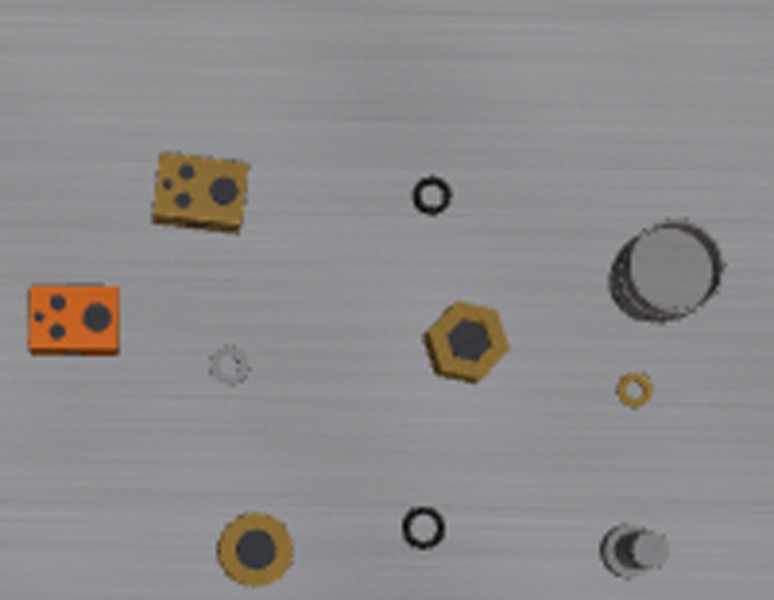

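View pics/sideA.png

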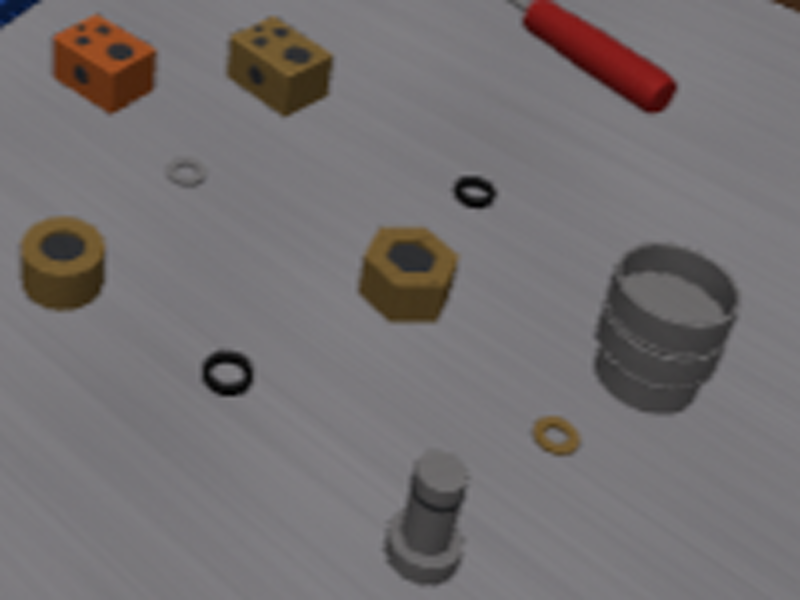

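```bash
cat > fit.py <<'E'
from h import *
from scipy.optimize import minimize
S=4
def hullmask(p,pts,box):
    q=np.array([proj(p,X) for X in pts]); q=(q-np.array(box[:2])+0.5)*S*16-8
    hl=cv2.convexHull(np.round(q).astype(np.int32).reshape(-1,1,2))
    m=np.zeros(((box[3])*S,(box[2])*S),np.uint8); cv2.fillConvexPoly(m,hl,255,shift=4); return m
def prism(kind):
    if kind=="nut":
        a=np.radians(30+60*np.arange(6)); r=20/np.cos(np.pi/6); P=[np.c_[r*np.cos(a),r*np.sin(a),np.full(6,z)] for z in (0,24)]
    elif kind=="block":
        P=[np.array([[25,18,z],[25,-18,z],[-25,-18,z],[-25,18,z]],float) for z in (0,30)]
    elif kind=="hexpocket": 
        a=np.radians(30+60*np.arange(6)); r=32/np.cos(np.pi/6); P=[np.c_[r*np.cos(a),r*np.sin(a),np.full(6,14.)]]
    else:
        a=np.linspace(0,2*np.pi,40,endpoint=False)
        P=[np.c_[r*np.cos(a),r*np.sin(a),np.full(40,z)] for r,z in {"plunger":[(15,0),(15,12),(10,52)],"collar":[(20.5,0),(20.5,24)],"caps":[(22.5,0),(22.5,18.5),(26,18.5),(26,59)]}[kind]]
    return np.vstack(P)
def place(P,x,y,a,z=0):
    c,s=np.cos(a),np.sin(a); return P@np.array([[c,s,0],[-s,c,0],[0,0,1]])+[x,y,z]
def fit(kind,views,x,y,a0s,z=0):
    """views: list of (p,mask)"""
    P=prism(kind); pre=[]
    for p,m in views:
        bx=cv2.boundingRect(m.astype(np.uint8)); b=(bx[0]-8,bx[1]-8,bx[2]+16,bx[3]+16)
        mm=cv2.resize(m[b[1]:b[1]+b[3],b[0]:b[0]+b[2]].astype(np.float32),None,fx=S,fy=S,interpolation=cv2.INTER_LINEAR)
        pre.append((p,b,mm>0.5))
    def cost(v):
        s=0
        for p,b,mm in pre:
            h=hullmask(p,place(P,v[0],v[1],v[2]/20,z),b)>0
            s+=1-(h&mm).sum()/max(1,(h|mm).sum())
        return s/len(pre)
    best=None
    for a in a0s:
        v0=np.array([x,y,a*20])
        r=minimize(cost,v0,method="Nelder-Mead",options=dict(initial_simplex=v0+np.array([[0,0,0],[6,0,0],[0,6,0],[0,0,4]]),xatol=.05,fatol=1e-5))
        if best is None or r.fun<best.fun: best=r
    return best.x[0],best.x[1],np.degrees(best.x[2]/20),best.fun
def brass(p,X,rad=22):
    hsv=cv2.cvtColor(p["frame"],cv2.COLOR_RGB2HSV)
    m=((hsv[...,0]>12)&(hsv[...,0]<32)&(hsv[...,1]>90)).astype(np.uint8)
    c,_=cv2.findContours(m,cv2.RETR_EXTERNAL,cv2.CHAIN_APPROX_NONE); u=proj(p,X)
    c=min([k for k in c if cv2.contourArea(k)>60],key=lambda k:np.linalg.norm(k.reshape(-1,2).mean(0)-u))
    o=np.zeros_like(m); cv2.drawContours(o,[c],-1,1,-1); return o.astype(bool)
E
cat > m1.py <<'E'
from fit import *
from station import optics
t=pickle.load(open("pics/top0.pkl","rb"));s=pickle.load(open("pics/side0.pkl","rb"))
for n,x,y,aa in [("nut",551,-203,[-.3,0,.3]),("block",631,-53,[1.3,1.45,1.6,1.75]),("collar",434,-85,[0])]:
    vs=[(p,brass(p,(x,y,12))) for p in (t,s)]
    for name,v in (("both",vs),("top",vs[:1]),("side",vs[1:])): print(n,name,np.round(fit(n,v,x,y,aa),3))
def near(p,l,X):
    u=proj(p,X)/[512,384]
    r=[d for d in optics.outline_of(p,l)]
    print(l,[(round(d["score"],2),d["pixels"].sum(),np.round(np.array(d["rect"][:2])*[512,384])) for d in r],u*[512,384])
    if not r: return None
    d=min(r,key=lambda d:np.linalg.norm(np.array(d["rect"][:2])-u)); return d["pixels"]
for n,x,y,ls in [("plunger",437,-293,["plunger_center"]),("caps",586,-304,["cap_top_center","cap_low_center"])]:
    vs=[]
    for p in (t,s):
        ms=[near(p,l,(x,y,35)) for l in ls]
        ms=[m for m in ms if m is not None]
        if ms: vs.append((p,np.any(ms,axis=0)))
    print(len(vs))
    for v in [vs]+[[q] for q in vs]: print(n,np.round(fit(n,v,x,y,[0]),3))
E
python3 m1.py
```

```text
nut both [ 5.52910e+02 -2.02614e+02 -8.54500e+00  8.00000e-02]
nut top [ 5.52619e+02 -2.02970e+02 -1.16920e+01  6.10000e-02]
nut side [ 5.54421e+02 -2.01645e+02 -6.12300e+00  7.60000e-02]
block both [ 6.35032e+02 -5.20000e+01  8.35250e+01  1.06000e-01]
block top [ 6.34994e+02 -5.21540e+01  8.38360e+01  7.60000e-02]
block side [ 6.36656e+02 -5.00340e+01  7.68660e+01  1.20000e-01]
collar both [ 4.34923e+02 -8.51590e+01  7.07800e+00  1.08000e-01]
collar top [ 4.34728e+02 -8.54400e+01  8.78500e+00  8.60000e-02]
collar side [ 4.36889e+02 -8.36260e+01 -7.65000e-01  1.17000e-01]
plunger_center [(0.69, np.int64(172), array([384., 244.]))] [384.5987238  241.77433918]
plunger_center [(0.63, np.int64(494), array([346., 312.])), (0.42, np.int64(628), array([184., 172.]))] [347.35896573 309.20188105]
2
plunger [ 4.37628e+02 -2.93329e+02  5.16200e+00  1.37000e-01]
plunger [ 4.37445e+02 -2.93331e+02  7.35200e+00  1.44000e-01]
plunger [ 4.37912e+02 -2.92917e+02  1.83100e+00  1.28000e-01]
cap_top_center [(0.77, np.int64(539), array([394., 171.]))] [388.85791814 172.00724068]
cap_low_center [(0.46, np.int64(15), array([382., 177.]))] [388.85791814 172.00724068]
cap_top_center [(0.83, np.int64(761), array([409., 262.]))] [401.66012335 265.07662702]
cap_low_center [(0.72, np.int64(448), array([406., 273.]))] [401.66012335 265.07662702]
2
caps [ 5.90501e+02 -3.09390e+02  6.99000e+00  1.12000e-01]
caps [ 5.90675e+02 -3.11557e+02  4.76500e+00  1.39000e-01]
caps [ 5.90775e+02 -3.08294e+02  7.54200e+00  4.10000e-02]
```

```bash
cat > ov.py <<'E'
from fit import *
t=pickle.load(open("pics/top0.pkl","rb"));s=pickle.load(open("pics/side0.pkl","rb"))
it=[("nut",552.9,-202.6,-10),("block",635,-52,83.6),("plunger",437.6,-293.3,0),("caps",590.5,-309.5,0)]
rows=[]
for p in (t,s):
    r=[]
    for n,x,y,a in it:
        u=proj(p,(x,y,25)).astype(int); w=24; k=8
        c=cv2.resize(p["frame"][u[1]-w:u[1]+w,u[0]-w:u[0]+w][:,:,::-1],(200,200),interpolation=cv2.INTER_CUBIC)
        P=place(prism(n),x,y,np.radians(a))
        for z in np.unique(P[:,2]):
            for rr in [0,1]:
                q=np.array([proj(p,X) for X in P if X[2]==z]); q=(q-u+w+.5)*200/(2*w)-.5
                cv2.polylines(c,[cv2.convexHull(q.astype(np.float32)).round().astype(int)],True,(0,0,255) if z else (0,255,0),1)
        r.append(c)
    rows.append(np.hstack(r))
cv2.imwrite("pics/ov.png",np.vstack(rows))
E
python3 ov.py
```

```text
(no output)
```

View pics/ov.png

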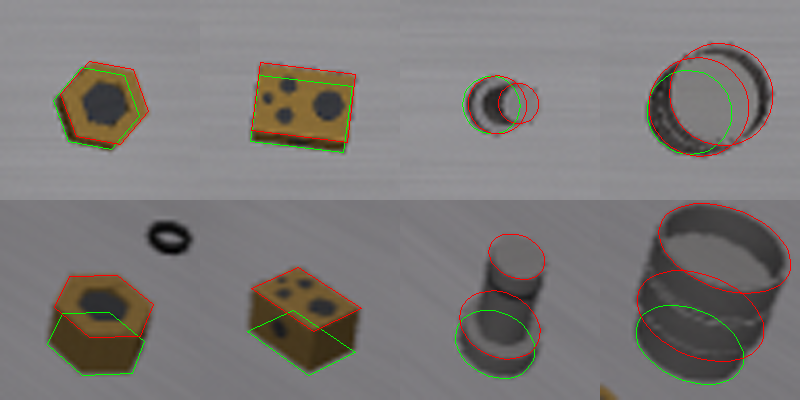

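```bash
cat > tray.py <<'E'
from fit import *
for nm in ("top","side"):
    p=pickle.load(open(f"pics/{nm}0.pkl","rb"))
    im=rectify(p,14,410,720,70,380,2)
    g=im.max(2); d=(g<110).astype(np.uint8)
    hsv=cv2.cvtColor(im,cv2.COLOR_RGB2HSV); d[(hsv[...,1]>130)&(hsv[...,2]>60)]=0
    c,h=cv2.findContours(d,cv2.RETR_CCOMP,cv2.CHAIN_APPROX_NONE)
    out=im[:,:,::-1].copy()
    for k,hh in zip(c,h[0]):
        if hh[3]<0 : continue   # inner boundaries
        A=cv2.contourArea(k)/4
        if not 800<A<6000: continue
        m=cv2.moments(k); cx,cy=m["m10"]/m["m00"],m["m01"]/m["m00"]
        r=cv2.minAreaRect(k); cv2.drawContours(out,[k],-1,(0,0,255),1)
        print(nm,"x",round(410+(620-cy)/2,1),"y",round(380-cx/2,1),"A",A,"rect",np.round(np.array(r[1])/2,1),round(r[2],1))
    cv2.imwrite(f"pics/tray_{nm}.png",cv2.resize(out,(400,400)))
a=cv2.imread("pics/tray_top.png");b=cv2.imread("pics/tray_side.png");cv2.imwrite("pics/tray.png",np.hstack([a,b]))
E
python3 tray.py
```

```text
top x 504.0 y 266.0 A 2812.25 rect [64.7 58.3] 49.3
top x 522.3 y 164.0 A 3010.0 rect [61.9 62.2] 45.0
top x 605.9 y 284.4 A 1555.0 rect [44.5 44.5] 0.0
top x 624.3 y 182.3 A 3301.875 rect [65.8 52.1] 79.9
side x 502.6 y 263.9 A 2092.625 rect [47.  58.2] 19.5
side x 521.2 y 162.0 A 2395.125 rect [54.3 56.9] 65.0
side x 604.5 y 282.4 A 1028.625 rect [37.1 35.6] 81.9
side x 622.8 y 180.4 A 2431.625 rect [58.2 45.4] 79.7
```

View pics/tray.png

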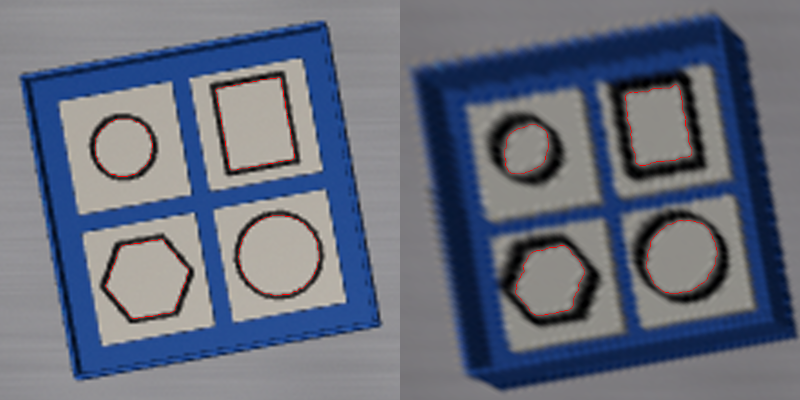

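carry_out:
  steps:
    - {"translation": [0.04, -0.05, -0.013], "delta_rot": [0, 0, -8], "hand": 0.06}
    - {"translation": [0.08, -0.096, -0.026], "delta_rot": [0, 0, -16], "hand": 0.06}
    - {"translation": [0.12, -0.14, -0.04], "delta_rot": [0, 0, -24], "hand": 0.06}
    - {"translation": [0.16, -0.19, -0.053], "delta_rot": [0, 0, -32], "hand": 0.06}
    - {"translation": [0.2, -0.24, -0.067], "delta_rot": [0, 0, -40], "hand": 0.06}
  force: 40

```text
t: 2.02
eef_pos: [424.0, 292.4, 182.7]
tcp_rot: [3.14, -0.0, 2.033]
wrist_force: [0.4, -0.1, 0.7]
width: 0.702
```

carry_out:
  steps:
    - {"translation": [0.03, -0.06, 0], "delta_rot": [0, 0, -8], "hand": 0.06}
    - {"translation": [0.06, -0.12, 0], "delta_rot": [0, 0, -16], "hand": 0.06}
    - {"translation": [0.08, -0.18, -0.02], "delta_rot": [0, 0, -24], "hand": 0.06}
    - {"translation": [0.1, -0.24, -0.04], "delta_rot": [0, 0, -32], "hand": 0.06}
    - {"translation": [0.12, -0.3, -0.06], "delta_rot": [0, 0, -36.5], "hand": 0.06}

```text
t: 2.65
eef_pos: [538.2, 10.3, 129.1]
tcp_rot: [3.139, -0.0, 1.393]
wrist_force: [-0.1, 1.3, -0.5]
width: 0.702
```

carry_out:
  steps:
    - {"translation": [0.005, -0.06, 0], "hand": 0.06}
    - {"translation": [0.009, -0.12, -0.01], "hand": 0.06}
    - {"translation": [0.012, -0.17, -0.02], "hand": 0.06}
    - {"translation": [0.0147, -0.2129, -0.04], "hand": 0.06}
    - {"translation": [0.0147, -0.2129, -0.05], "hand": 0.06}

```text
validation failed for argument at $.st...
```

```bash
cat > look.py <<'E'
import sys
from h import *
from station import ctrl,optics
tag=sys.argv[1]; X=list(map(float,sys.argv[2:5])); w=int(sys.argv[5]) if len(sys.argv)>5 else 40
o=ctrl.get_obs(); print(o["t"],o["eef_pos"].round(1),np.degrees(o["tcp_rot"]).round(2),o["width"],o["wrist_force"].round(1))
r=[]
for n in ("top","side"):
    p=optics.read_camera(n); pickle.dump(p,open(f"pics/{n}_{tag}.pkl","wb"))
    u=proj(p,X).astype(int); f=cv2.copyMakeBorder(p["frame"],w,w,w,w,cv2.BORDER_CONSTANT)
    r.append(cv2.resize(f[u[1]:u[1]+2*w,u[0]:u[0]+2*w][:,:,::-1],(400,400),interpolation=cv2.INTER_CUBIC))
cv2.imwrite(f"pics/{tag}.png",np.hstack(r))
E
python3 look.py n1 553 -203 30
```

```text
2.65 [538.2  10.3 129.1] [ 1.7986e+02 -3.0000e-02  7.9810e+01] 0.701916290619555 [-0.1  1.3 -0.5]
```

View pics/n1.png

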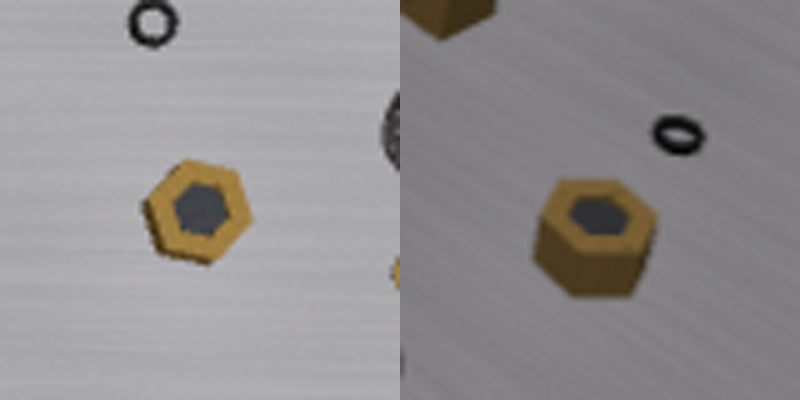

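carry_out:
  steps:
    - {"translation": [0.005, -0.06, 0], "delta_rot": [0, 0, 0], "hand": 0.06}
    - {"translation": [0.009, -0.12, -0.01], "delta_rot": [0, 0, 0], "hand": 0.06}
    - {"translation": [0.012, -0.17, -0.02], "delta_rot": [0, 0, 0], "hand": 0.06}
    - {"translation": [0.0147, -0.2129, -0.04], "delta_rot": [0, 0, 0], "hand": 0.06}
    - {"translation": [0.0147, -0.2129, -0.05], "delta_rot": [0, 0, 0], "hand": 0.06}

```text
t: 3.38
eef_pos: [554.0, -208.5, 77.1]
tcp_rot: [3.14, 0.003, 1.386]
wrist_force: [-0.5, 0.5, -0.1]
width: 0.702
```

```bash
python3 look.py n2 553 -203 50 50
```

```text
3.375 [ 554.  -208.5   77.1] [1.799e+02 1.500e-01 7.944e+01] 0.7015766399825502 [-0.5  0.5 -0.1]
```

View pics/n2.png

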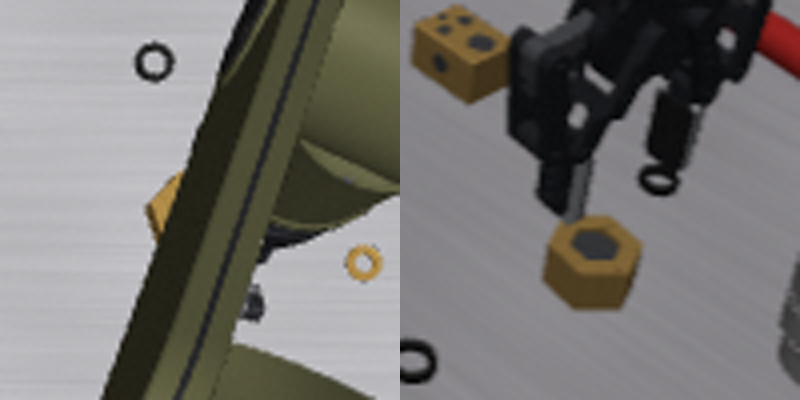

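Run:
```python
from h import *
p=pickle.load(open("pics/side_n2.pkl","rb"))
u=proj(p,(553,-203,50)).astype(int)
j=np.radians(-10.5); d=np.array([np.cos(j),np.sin(j)]);e=np.array([-d[1],d[0]])
for z in (50,55,60,65,70):
  print(z,[ ((proj(p,(*(np.array([554,-208])+d*a+e*b),z))-u+50)*4).round(0)+[400,0] for a in (-30,30) for b in (-11,11)])
```

```text
50 [array([582., 245.]), array([549., 217.]), array([676., 198.]), array([642., 172.])]
55 [array([584., 237.]), array([550., 209.]), array([678., 190.]), array([644., 164.])]
60 [array([585., 229.]), array([552., 201.]), array([680., 182.]), array([646., 156.])]
65 [array([587., 221.]), array([553., 192.]), array([682., 174.]), array([648., 148.])]
70 [array([589., 212.]), array([555., 184.]), array([684., 165.]), array([649., 140.])]
```

```bash
cat > o.py <<'E'
from station import ctrl
import numpy as np
o=ctrl.get_obs(); y=np.degrees(o["tcp_rot"][2]); print(o["t"],o["eef_pos"].round(1),np.degrees(o["tcp_rot"]).round(1),"jaw",round(y-90,1),"w",round(o["width"]*85.4,1),o["wrist_force"].round(1))
E
python3 o.py
```

```text
3.475 [ 552.3 -205.2   76.5] [-179.9    0.    79.6] jaw -10.4 w 60.2 [0.5 0.2 0.1]
```

carry_out:
  steps:
    - {"translation": [0.0006, 0.0026, -0.02], "delta_rot": [0, 0, 0], "hand": 0.06}
    - {"translation": [0.0006, 0.0026, -0.04], "delta_rot": [0, 0, 0], "hand": 0.06}
    - {"translation": [0.0006, 0.0026, -0.0515], "delta_rot": [0, 0, 0], "hand": 0.06}
    - {"translation": [0.0006, 0.0026, -0.0515], "delta_rot": [0, 0, 0], "hand": 0.06}

```text
t: 3.98
eef_pos: [552.6, -201.1, 24.7]
tcp_rot: [-3.138, 0.0, 1.39]
wrist_force: [0.7, 0.3, 1.1]
width: 0.704
```

```bash
python3 o.py
```

```text
3.975 [ 552.6 -201.1   24.7] [-179.8    0.    79.7] jaw -10.3 w 60.1 [0.7 0.3 1.1]
```

carry_out:
  steps:
    - {"translation": [0.0003, -0.001, 0], "delta_rot": [0, 0, 0], "hand": 0.035}
    - {"translation": [0.0003, -0.001, 0], "delta_rot": [0, 0, 0], "hand": 0.02}
    - {"translation": [0.0003, -0.001, 0], "delta_rot": [0, 0, 0], "hand": 0.02}
    - {"translation": [0.0003, -0.001, 0], "delta_rot": [0, 0, 0], "hand": 0.02}

```text
t: 4.47
eef_pos: [553.7, -202.2, 25.8]
tcp_rot: [-3.14, -0.0, 1.39]
wrist_force: [1.1, 2.6, 7.3]
width: 0.461
```

```bash
python3 o.py
```

```text
4.475 [ 553.7 -202.2   25.8] [-179.9   -0.    79.6] jaw -10.4 w 39.4 [1.1 2.6 7.3]
```

carry_out:
  steps:
    - {"translation": [0, 0, 0.03], "delta_rot": [0, 0, 0], "hand": 0.02}
    - {"translation": [0, 0, 0.07], "delta_rot": [0, 0, 0], "hand": 0.02}
    - {"translation": [0, 0.05, 0.1], "delta_rot": [0, 0, 0], "hand": 0.02}
    - {"translation": [0, 0.11, 0.1], "delta_rot": [0, 0, 5], "hand": 0.02}
    - {"translation": [0, 0.17, 0.1], "delta_rot": [0, 0, 10], "hand": 0.02}

```text
t: 5.1
eef_pos: [553.8, -31.2, 126.5]
tcp_rot: [-3.141, 0.0, 1.566]
wrist_force: [0.7, 0.4, -1.5]
width: 0.458
```

```bash
python3 o.py
```

```text
5.1 [553.8 -31.2 126.5] [-180.     0.    89.7] jaw -0.3 w 39.1 [ 0.7  0.4 -1.5]
```

Delta to the hex pocket: (-50, +296), turn +10.5.

carry_out:
  steps:
    - {"translation": [-0.01, 0.06, 0], "delta_rot": [0, 0, 4], "hand": 0.02}
    - {"translation": [-0.02, 0.12, 0], "delta_rot": [0, 0, 8], "hand": 0.02}
    - {"translation": [-0.03, 0.18, 0], "delta_rot": [0, 0, 10.5], "hand": 0.02}
    - {"translation": [-0.04, 0.24, 0], "delta_rot": [0, 0, 10.5], "hand": 0.02}
    - {"translation": [-0.05, 0.296, -0.02], "delta_rot": [0, 0, 10.5], "hand": 0.02}

```text
t: 5.72
eef_pos: [504.7, 267.2, 107.7]
tcp_rot: [3.137, -0.0, 1.749]
wrist_force: [1.6, 0.8, -0.5]
width: 0.458
```

```bash
python3 look.py n3 503 265 60 70; python3 o.py
```

```text
5.725 [504.7 267.2 107.7] [ 1.7976e+02 -3.0000e-02  1.0022e+02] 0.45788266384744686 [ 1.6  0.8 -0.5]
5.825 [501.5 269.5 104.8] [-1.799e+02 -1.000e-01  1.005e+02] jaw 10.5 w 39.2 [-0.6 -0.8 -0.8]
```

View pics/n3.png

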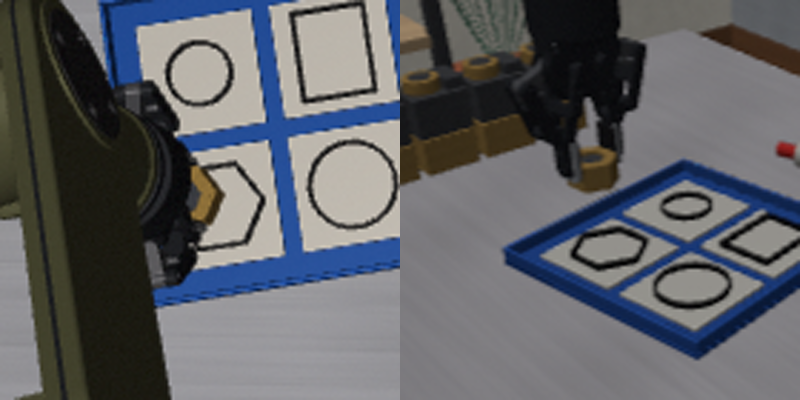

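carry_out:
  steps:
    - {"translation": [0.002, -0.0045, -0.03], "delta_rot": [0, 0, 0], "hand": 0.02}
    - {"translation": [0.002, -0.0045, -0.055], "delta_rot": [0, 0, 0], "hand": 0.02}
    - {"translation": [0.002, -0.0045, -0.066], "delta_rot": [0, 0, 0], "hand": 0.02}
    - {"translation": [0.002, -0.0045, -0.066], "delta_rot": [0, 0, 0], "hand": 0.02}

```text
t: 6.32
eef_pos: [503.2, 264.1, 38.2]
tcp_rot: [-3.137, -0.001, 1.754]
wrist_force: [0.3, 0.6, -1.8]
width: 0.454
```

```bash
python3 o.py
```

```text
6.325 [503.2 264.1  38.2] [-179.8   -0.   100.5] jaw 10.5 w 38.7 [ 0.3  0.6 -1.8]
```

carry_out:
  steps:
    - {"translation": [0, 0.001, -0.002], "delta_rot": [0, 0, 0], "hand": 0.02}
    - {"translation": [0, 0.001, -0.004], "delta_rot": [0, 0, 0], "hand": 0.02}
    - {"translation": [0, 0.001, -0.005], "delta_rot": [0, 0, 0], "hand": 0.02}

```text
t: 6.7
eef_pos: [503.5, 265.2, 33.8]
tcp_rot: [-3.138, -0.001, 1.754]
wrist_force: [-1.2, -0.2, 10.6]
width: 0.457
```

```bash
python3 look.py n4 503 265 20 50; python3 o.py
```

```text
6.7 [503.5 265.2  33.8] [-1.7982e+02 -5.0000e-02  1.0047e+02] 0.45738420378612005 [-1.2 -0.2 10.6]
6.8 [503.5 265.2  33.8] [-179.8   -0.   100.5] jaw 10.5 w 38.8 [-1.  0.  2.]
```

View pics/n4.png

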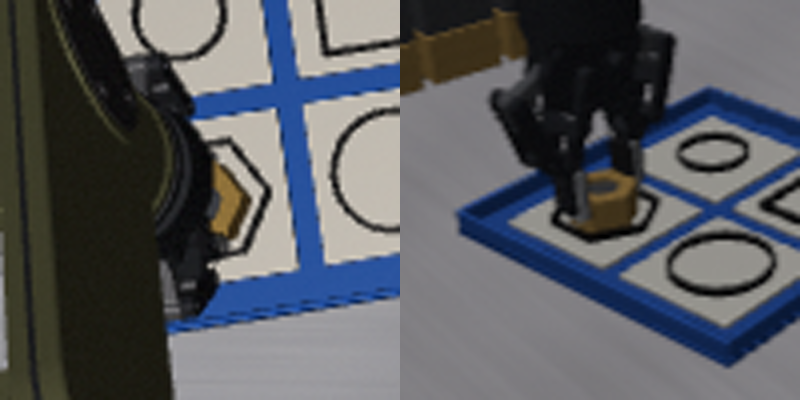

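carry_out:
  steps:
    - {"translation": [0, 0, 0], "delta_rot": [0, 0, 0], "hand": 0.055}
    - {"translation": [0, 0, 0], "delta_rot": [0, 0, 0], "hand": 0.055}
    - {"translation": [0, 0, 0.02], "delta_rot": [0, 0, 0], "hand": 0.055}
    - {"translation": [0, 0, 0.06], "delta_rot": [0, 0, 0], "hand": 0.055}
    - {"translation": [0, -0.03, 0.1], "delta_rot": [0, 0, 0], "hand": 0.055}

```text
t: 7.42
eef_pos: [503.8, 236.4, 134.6]
tcp_rot: [-3.139, -0.001, 1.756]
wrist_force: [0.2, -0.0, -1.2]
width: 0.646
```

```bash
python3 o.py
```

```text
7.425 [503.8 236.4 134.6] [-1.798e+02 -1.000e-01  1.006e+02] jaw 10.6 w 55.1 [ 0.2 -0.  -1.2]
```

carry_out:
  steps:
    - {"translation": [-0.008, -0.06, 0], "delta_rot": [0, 0, 0], "hand": 0.045}
    - {"translation": [-0.016, -0.12, 0], "delta_rot": [0, 0, 0], "hand": 0.045}
    - {"translation": [-0.024, -0.18, 0], "delta_rot": [0, 0, 0], "hand": 0.045}
    - {"translation": [-0.032, -0.24, 0], "delta_rot": [0, 0, 0], "hand": 0.045}
    - {"translation": [-0.038, -0.3, 0], "delta_rot": [0, 0, 0], "hand": 0.045}

```text
t: 8.05
eef_pos: [465.4, -65.3, 134.8]
tcp_rot: [-3.14, -0.001, 1.756]
wrist_force: [0.9, -0.1, -0.1]
width: 0.527
```

```bash
python3 look.py n5 503 265 20 50; python3 o.py
```

```text
8.05 [465.4 -65.3 134.8] [-1.7988e+02 -7.0000e-02  1.0063e+02] 0.5274946171283231 [ 0.9 -0.1 -0.1]
8.15 [465.6 -68.9 134.9] [-1.799e+02  1.000e-01  1.002e+02] jaw 10.2 w 45.4 [1.4 0.3 0.7]
```

View pics/n5.png

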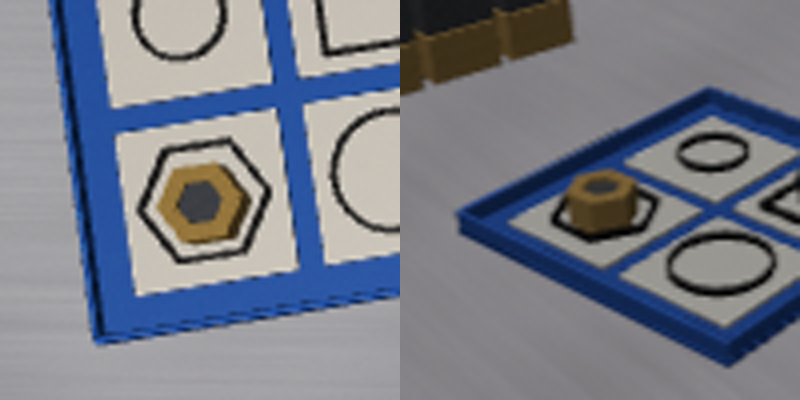

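carry_out:
  steps:
    - {"translation": [-0.007, -0.06, 0], "delta_rot": [0, 0, 0], "hand": 0.045}
    - {"translation": [-0.015, -0.12, 0], "delta_rot": [0, 0, 0], "hand": 0.045}
    - {"translation": [-0.022, -0.18, -0.02], "delta_rot": [0, 0, 0], "hand": 0.045}
    - {"translation": [-0.028, -0.2244, -0.035], "delta_rot": [0, 0, 0], "hand": 0.045}
    - {"translation": [-0.028, -0.2244, -0.035], "delta_rot": [0, 0, 0], "hand": 0.045}

```text
t: 8.78
eef_pos: [437.4, -295.7, 98.8]
tcp_rot: [-3.139, 0.001, 1.746]
wrist_force: [-0.1, 0.3, 0.4]
width: 0.524
```

```bash
python3 look.py p1 437 -293 60 50; python3 o.py
```

```text
8.775 [ 437.4 -295.7   98.8] [-1.7983e+02  4.0000e-02  1.0002e+02] 0.5238298381061701 [-0.1  0.3  0.4]
8.875 [ 437.4 -292.6   99.5] [-179.8   -0.   100.2] jaw 10.2 w 45.3 [-0.3 -0.7  0.3]
```

View pics/p1.png

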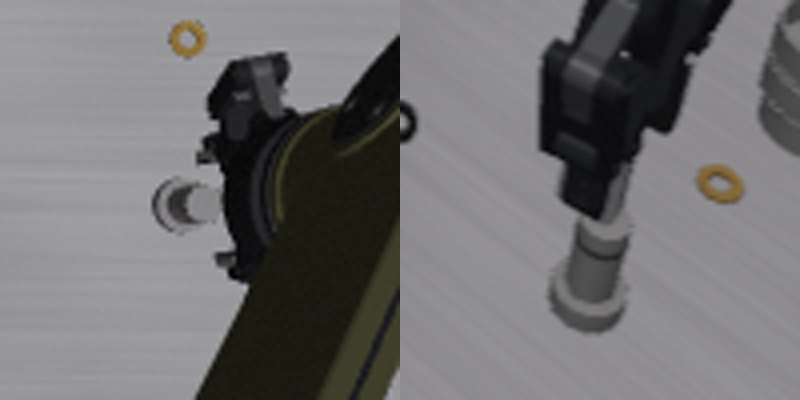

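carry_out:
  steps:
    - {"translation": [0.0002, -0.0005, -0.03], "delta_rot": [0, 0, 0], "hand": 0.045}
    - {"translation": [0.0002, -0.0005, -0.05], "delta_rot": [0, 0, 0], "hand": 0.045}
    - {"translation": [0.0002, -0.0005, -0.063], "delta_rot": [0, 0, 0], "hand": 0.045}
    - {"translation": [0.0002, -0.0005, -0.063], "delta_rot": [0, 0, 0], "hand": 0.045}

```text
t: 9.38
eef_pos: [437.5, -291.6, 36.1]
tcp_rot: [-3.138, -0.002, 1.75]
wrist_force: [0.7, 0.1, -0.2]
width: 0.528
```

carry_out:
  steps:
    - {"translation": [0, 0, 0], "delta_rot": [0, 0, 0], "hand": 0.025}
    - {"translation": [0, 0, 0], "delta_rot": [0, 0, 0], "hand": 0.005}
    - {"translation": [0, 0, 0], "delta_rot": [0, 0, 0], "hand": 0.005}
    - {"translation": [0, 0, 0], "delta_rot": [0, 0, 0], "hand": 0.005}

```text
t: 9.88
eef_pos: [438.2, -291.7, 37.0]
tcp_rot: [-3.139, -0.001, 1.75]
wrist_force: [1.8, 3.1, 6.2]
width: 0.216
```

```bash
python3 o.py
```

```text
9.875 [ 438.2 -291.7   37. ] [-1.799e+02 -1.000e-01  1.002e+02] jaw 10.2 w 18.5 [1.8 3.1 6.2]
```

carry_out:
  steps:
    - {"translation": [0, 0, 0.03], "delta_rot": [0, 0, 0], "hand": 0.005}
    - {"translation": [0, 0, 0.07], "delta_rot": [0, 0, 0], "hand": 0.005}
    - {"translation": [0.01, 0.05, 0.1], "delta_rot": [0, 0, 0], "hand": 0.005}
    - {"translation": [0.03, 0.11, 0.1], "delta_rot": [0, 0, 0], "hand": 0.005}
    - {"translation": [0.05, 0.16, 0.1], "delta_rot": [0, 0, 0], "hand": 0.005}

```text
t: 10.5
eef_pos: [488.1, -130.4, 137.5]
tcp_rot: [-3.14, -0.001, 1.749]
wrist_force: [0.1, 0.2, -1.1]
width: 0.222
```

carry_out:
  steps:
    - {"translation": [0.02, 0.055, 0], "delta_rot": [0, 0, 0], "hand": 0.005}
    - {"translation": [0.04, 0.11, 0], "delta_rot": [0, 0, 0], "hand": 0.005}
    - {"translation": [0.06, 0.165, 0], "delta_rot": [0, 0, 0], "hand": 0.005}
    - {"translation": [0.08, 0.22, 0], "delta_rot": [0, 0, 0], "hand": 0.005}
    - {"translation": [0.1, 0.275, 0], "delta_rot": [0, 0, 0], "hand": 0.005}

```text
t: 11.12
eef_pos: [588.3, 145.9, 137.2]
tcp_rot: [-3.139, 0.0, 1.749]
wrist_force: [1.5, -0.3, -1.5]
width: 0.22
```

```bash
python3 look.py p2 580 140 110 60; python3 o.py
```

```text
11.125 [588.3 145.9 137.2] [-1.7986e+02  1.0000e-02  1.0018e+02] 0.22002660315922518 [ 1.5 -0.3 -1.5]
11.225 [590.5 150.  137.4] [179.9  -0.2 100.4] jaw 10.4 w 19.1 [ 0.8 -0.8 -1.5]
```

View pics/p2.png

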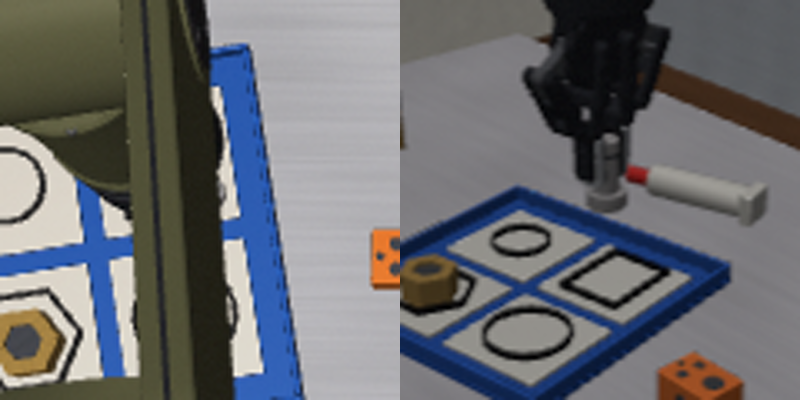

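carry_out:
  steps:
    - {"translation": [0.007, 0.06, 0], "delta_rot": [0, 0, 0], "hand": 0.005}
    - {"translation": [0.015, 0.11, 0], "delta_rot": [0, 0, 0], "hand": 0.005}
    - {"translation": [0.015, 0.1335, 0], "delta_rot": [0, 0, 0], "hand": 0.005}
    - {"translation": [0.015, 0.1335, -0.03], "delta_rot": [0, 0, 0], "hand": 0.005}
    - {"translation": [0.015, 0.1335, -0.06], "delta_rot": [0, 0, 0], "hand": 0.005}

```text
t: 11.85
eef_pos: [605.1, 282.7, 76.8]
tcp_rot: [3.14, -0.002, 1.754]
wrist_force: [0.0, -0.7, -1.3]
width: 0.218
```

```bash
python3 look.py p3 605 283 40 50; python3 o.py
```

```text
11.85 [605.1 282.7  76.8] [ 1.7991e+02 -9.0000e-02  1.0048e+02] 0.21811124247104538 [ 0.  -0.7 -1.3]
11.95 [602.  281.   73.4] [-179.6   -0.   100.4] jaw 10.4 w 19.1 [-0.7 -0.2 -1.1]
```

View pics/p3.png

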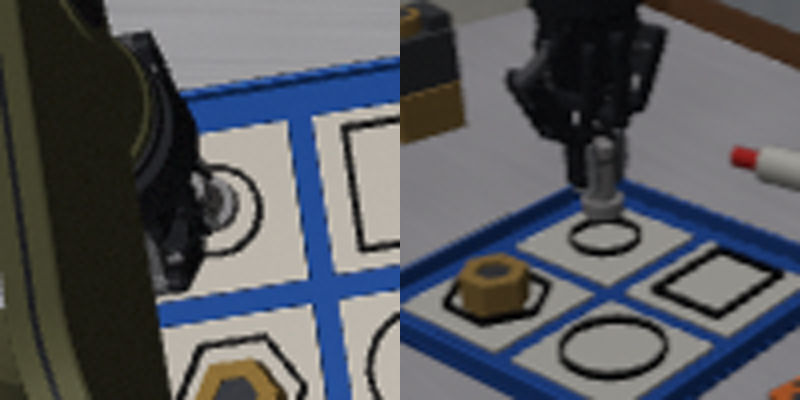

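carry_out:
  steps:
    - {"translation": [0.003, 0.002, -0.015], "delta_rot": [0, 0, 0], "hand": 0.005}
    - {"translation": [0.003, 0.002, -0.024], "delta_rot": [0, 0, 0], "hand": 0.005}
    - {"translation": [0.003, 0.002, -0.024], "delta_rot": [0, 0, 0], "hand": 0.005}

```text
t: 12.32
eef_pos: [604.7, 282.6, 48.8]
tcp_rot: [-3.133, 0.0, 1.752]
wrist_force: [0.4, 0.1, -1.8]
width: 0.218
```

```bash
python3 o.py
```

```text
12.325 [604.7 282.6  48.8] [-179.5    0.   100.4] jaw 10.4 w 18.6 [ 0.4  0.1 -1.8]
```

carry_out:
  steps:
    - {"translation": [0.001, 0.001, -0.002], "delta_rot": [0, 0, 0], "hand": 0.005}
    - {"translation": [0.001, 0.001, -0.0035], "delta_rot": [0, 0, 0], "hand": 0.005}
    - {"translation": [0.001, 0.001, -0.0045], "delta_rot": [0, 0, 0], "hand": 0.005}

```text
t: 12.7
eef_pos: [606.0, 283.8, 45.0]
tcp_rot: [-3.134, 0.0, 1.753]
wrist_force: [-1.4, -0.6, 6.1]
width: 0.22
```

```bash
python3 look.py p4 605 283 30 50; python3 o.py
```

```text
12.7 [606.  283.8  45. ] [-179.56    0.    100.42] 0.21998730802313285 [-1.4 -0.6  6.1]
12.8 [606.  283.7  45.1] [-179.6    0.   100.4] jaw 10.4 w 18.9 [-1.  -0.3  3.5]
```

View pics/p4.png

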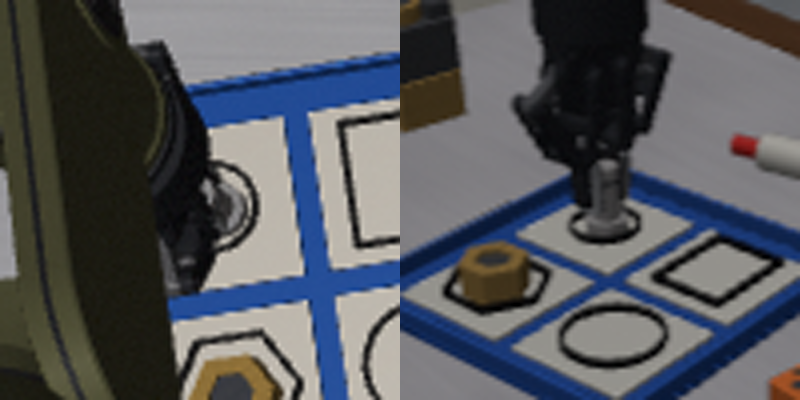

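Contact felt, plunger stands inside the ring. Release and rise.

carry_out:
  steps:
    - {"translation": [0, 0, 0], "delta_rot": [0, 0, 0], "hand": 0.04}
    - {"translation": [0, 0, 0], "delta_rot": [0, 0, 0], "hand": 0.04}
    - {"translation": [0, 0, 0.02], "delta_rot": [0, 0, 0], "hand": 0.045}
    - {"translation": [0, 0, 0.06], "delta_rot": [0, 0, 0], "hand": 0.055}
    - {"translation": [0, 0, 0.09], "delta_rot": [0, 0, 0], "hand": 0.055}

```text
t: 13.42
eef_pos: [606.3, 283.9, 136.4]
tcp_rot: [-3.135, -0.0, 1.753]
wrist_force: [0.8, 0.5, 0.3]
width: 0.642
```

```bash
python3 o.py
```

```text
13.425 [606.3 283.9 136.4] [-179.6   -0.   100.4] jaw 10.4 w 54.9 [0.8 0.5 0.3]
```

carry_out:
  steps:
    - {"translation": [0.005, -0.06, 0], "delta_rot": [0, -0.2, -4], "hand": 0.05}
    - {"translation": [0.01, -0.12, 0], "delta_rot": [0, -0.4, -8], "hand": 0.05}
    - {"translation": [0.016, -0.18, 0], "delta_rot": [0, -0.4, -12], "hand": 0.05}
    - {"translation": [0.022, -0.24, 0], "delta_rot": [0, -0.4, -16.8], "hand": 0.05}
    - {"translation": [0.027, -0.3, 0], "delta_rot": [0, -0.4, -16.8], "hand": 0.05}

```text
t: 14.05
eef_pos: [633.5, -18.0, 136.5]
tcp_rot: [3.141, -0.0, 1.459]
wrist_force: [1.1, -0.6, 0.2]
width: 0.584
```

```bash
python3 look.py p5 605 283 30 50; python3 o.py
```

```text
14.05 [633.5 -18.  136.5] [179.95  -0.    83.59] 0.5841160447299601 [ 1.1 -0.6  0.2]
14.15 [634.1 -22.6 136.5] [179.9   0.2  83.3] jaw -6.7 w 50.1 [-0.3  0.7  0.5]
```

View pics/p5.png

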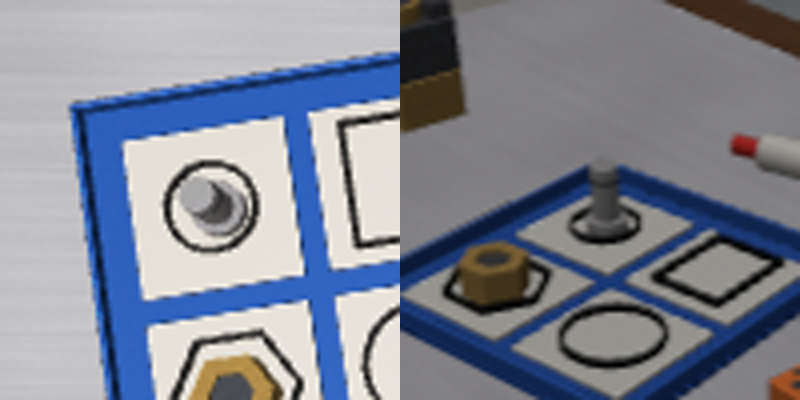

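carry_out:
  steps:
    - {"translation": [0.0009, -0.0294, -0.01], "delta_rot": [0, 0, 0.3], "hand": 0.05}
    - {"translation": [0.0009, -0.0294, -0.03], "delta_rot": [0, 0, 0.3], "hand": 0.05}
    - {"translation": [0.0009, -0.0294, -0.05], "delta_rot": [0, 0, 0.3], "hand": 0.05}

```text
t: 14.52
eef_pos: [635.1, -52.1, 86.1]
tcp_rot: [3.139, 0.003, 1.458]
wrist_force: [-0.0, -0.1, 0.6]
width: 0.586
```

```bash
python3 look.py b1 635 -52 40 50; python3 o.py
```

```text
14.525 [635.1 -52.1  86.1] [1.7987e+02 1.5000e-01 8.3530e+01] 0.5857612715344332 [-0.  -0.1  0.6]
14.625 [633.  -51.3  84.1] [-1.798e+02  1.000e-01  8.360e+01] jaw -6.4 w 49.7 [-0.4 -0.6  0.5]
```

View pics/b1.png

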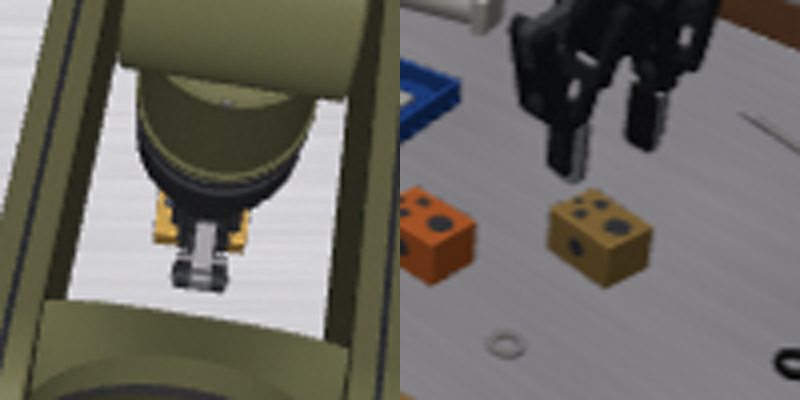

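carry_out:
  steps:
    - {"translation": [0.002, -0.0007, -0.03], "delta_rot": [0, 0, 0], "hand": 0.05}
    - {"translation": [0.002, -0.0007, -0.05], "delta_rot": [0, 0, 0], "hand": 0.05}
    - {"translation": [0.002, -0.0007, -0.058], "delta_rot": [0, 0, 0], "hand": 0.05}
    - {"translation": [0.002, -0.0007, -0.058], "delta_rot": [0, 0, 0], "hand": 0.05}

```text
t: 15.12
eef_pos: [635.1, -51.7, 26.3]
tcp_rot: [-3.138, 0.002, 1.459]
wrist_force: [-0.1, -0.8, 0.2]
width: 0.585
```

carry_out:
  steps:
    - {"translation": [0, 0, 0], "delta_rot": [0, 0, 0], "hand": 0.035}
    - {"translation": [0, 0, 0], "delta_rot": [0, 0, 0], "hand": 0.02}
    - {"translation": [0, 0, 0], "delta_rot": [0, 0, 0], "hand": 0.02}
    - {"translation": [0, 0, 0], "delta_rot": [0, 0, 0], "hand": 0.02}
  force: 60

```text
t: 15.62
eef_pos: [636.3, -51.7, 27.7]
tcp_rot: [-3.141, 0.002, 1.459]
wrist_force: [-0.4, 1.7, 5.7]
width: 0.407
```

```bash
python3 o.py
```

```text
15.625 [636.3 -51.7  27.7] [-1.80e+02  1.00e-01  8.36e+01] jaw -6.4 w 34.8 [-0.4  1.7  5.7]
```

carry_out:
  steps:
    - {"translation": [0, 0, 0.03], "delta_rot": [0, 0, 0], "hand": 0.02}
    - {"translation": [0, 0, 0.07], "delta_rot": [0, 0, 0], "hand": 0.02}
    - {"translation": [0, 0.03, 0.1], "delta_rot": [0, 0, -10], "hand": 0.02}
    - {"translation": [0, 0.07, 0.1], "delta_rot": [0, 0, -20], "hand": 0.02}
    - {"translation": [0, 0.11, 0.1], "delta_rot": [0, 0, -30], "hand": 0.02}

```text
t: 16.25
eef_pos: [635.5, 58.9, 127.6]
tcp_rot: [-3.14, 0.003, 0.929]
wrist_force: [0.1, -0.0, -4.1]
width: 0.409
```

```bash
python3 o.py
```

```text
16.25 [635.5  58.9 127.6] [-179.9    0.2   53.2] jaw -36.8 w 35.0 [ 0.1 -0.  -4.1]
```

carry_out:
  steps:
    - {"translation": [-0.003, 0.03, 0], "delta_rot": [0, 0, -10], "hand": 0.02}
    - {"translation": [-0.006, 0.06, 0], "delta_rot": [0, 0, -20], "hand": 0.02}
    - {"translation": [-0.009, 0.09, 0], "delta_rot": [0, 0, -30], "hand": 0.02}
    - {"translation": [-0.012, 0.1226, 0], "delta_rot": [0, 0, -40], "hand": 0.02}
    - {"translation": [-0.012, 0.1226, -0.02], "delta_rot": [0, 0, -43], "hand": 0.02}

```text
t: 16.88
eef_pos: [623.8, 184.4, 108.2]
tcp_rot: [-3.139, 0.0, 0.178]
wrist_force: [1.0, -0.5, -4.4]
width: 0.406
```

```bash
python3 look.py b2 623 181 40 60; python3 o.py
```

```text
16.875 [623.8 184.4 108.2] [-1.7985e+02  1.0000e-02  1.0210e+01] 0.40624620212441137 [ 1.  -0.5 -4.4]
16.975 [620.5 181.6 104.7] [-179.9    0.6   10.3] jaw -79.7 w 34.7 [-1.   0.7 -4. ]
```

View pics/b2.png

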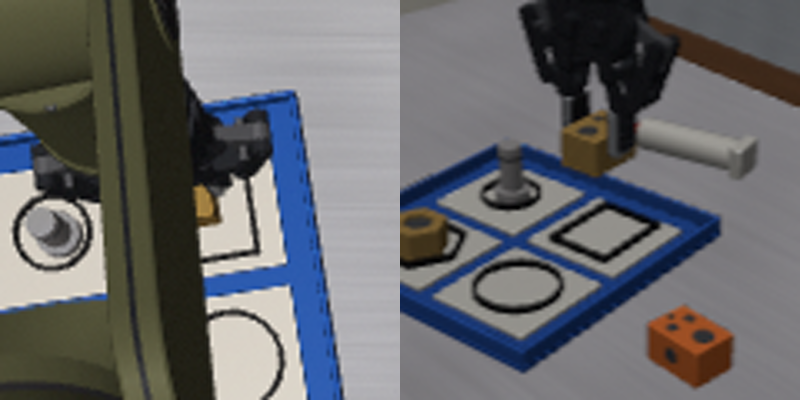

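carry_out:
  steps:
    - {"translation": [0.003, 0, -0.025], "delta_rot": [0, 0, 0], "hand": 0.02}
    - {"translation": [0.003, 0, -0.05], "delta_rot": [0, 0, 0], "hand": 0.02}
    - {"translation": [0.003, 0, -0.064], "delta_rot": [0, 0, 0], "hand": 0.02}
    - {"translation": [0.003, 0, -0.064], "delta_rot": [0, 0, 0], "hand": 0.02}

```text
t: 17.48
eef_pos: [622.5, 181.0, 39.5]
tcp_rot: [-3.141, 0.013, 0.179]
wrist_force: [-0.7, -0.5, -3.1]
width: 0.405
```

```bash
python3 o.py
```

```text
17.475 [622.5 181.   39.5] [-180.     0.7   10.3] jaw -79.7 w 34.6 [-0.7 -0.5 -3.1]
```

carry_out:
  steps:
    - {"translation": [0.001, 0.0005, -0.001], "delta_rot": [0.1, -0.7, 0], "hand": 0.02}
    - {"translation": [0.001, 0.0005, -0.003], "delta_rot": [0.1, -0.7, 0], "hand": 0.02}
    - {"translation": [0.001, 0.0005, -0.0045], "delta_rot": [0.1, -0.7, 0], "hand": 0.02}

```text
t: 17.85
eef_pos: [623.9, 181.6, 35.7]
tcp_rot: [-3.141, -0.001, 0.179]
wrist_force: [1.6, 0.4, 4.5]
width: 0.403
```

```bash
python3 look.py b3 623 181 30 50; python3 o.py
```

```text
17.85 [623.9 181.6  35.7] [-1.7998e+02 -5.0000e-02  1.0280e+01] 0.4033016770995134 [1.6 0.4 4.5]
17.95 [623.9 181.6  35.7] [-180.    -0.    10.3] jaw -79.7 w 34.6 [-0.7 -1.3 -1.6]
```

View pics/b3.png

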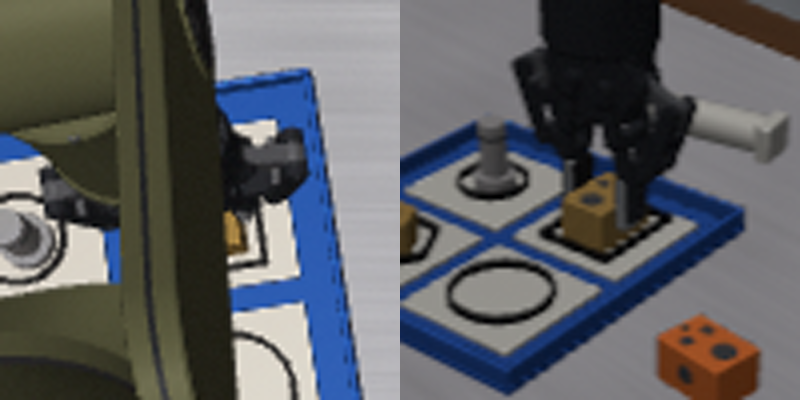

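carry_out:
  steps:
    - {"translation": [0, 0, -0.001], "delta_rot": [0, 0, 0], "hand": 0.02}
    - {"translation": [0, 0, -0.001], "delta_rot": [0, 0, 0], "hand": 0.05}
    - {"translation": [0, 0, -0.001], "delta_rot": [0, 0, 0], "hand": 0.05}
    - {"translation": [0, 0, 0.02], "delta_rot": [0, 0, 0], "hand": 0.05}
    - {"translation": [0, 0, 0.06], "delta_rot": [0, 0, 0], "hand": 0.05}

```text
t: 18.58
eef_pos: [622.6, 181.3, 94.4]
tcp_rot: [-3.141, 0.004, 0.179]
wrist_force: [1.5, -0.2, 0.0]
width: 0.582
```

```bash
python3 o.py
```

```text
18.575 [622.6 181.3  94.4] [-180.     0.2   10.3] jaw -79.7 w 49.7 [ 1.5 -0.2  0. ]
```

carry_out:
  steps:
    - {"translation": [-0.002, -0.03, 0.045], "delta_rot": [0, 0, 0], "hand": 0.05}
    - {"translation": [-0.005, -0.09, 0.06], "delta_rot": [0, 0, 0], "hand": 0.05}
    - {"translation": [-0.009, -0.15, 0.06], "delta_rot": [0, 0, 0], "hand": 0.066}
    - {"translation": [-0.013, -0.21, 0.06], "delta_rot": [0, 0, 0], "hand": 0.066}
    - {"translation": [-0.017, -0.27, 0.06], "delta_rot": [0, 0, 0], "hand": 0.066}

```text
t: 19.2
eef_pos: [605.7, -90.5, 154.8]
tcp_rot: [3.141, 0.002, 0.18]
wrist_force: [0.2, -1.3, 0.5]
width: 0.775
```

```bash
python3 look.py b4 590 200 20 70; python3 o.py
```

```text
19.2 [605.7 -90.5 154.8] [1.7999e+02 1.4000e-01 1.0290e+01] 0.7745023168874711 [ 0.2 -1.3  0.5]
19.3 [605.6 -95.  154.6] [179.8   0.2   9.9] jaw -80.1 w 65.7 [-0.4 -0.1  0. ]
```

View pics/b4.png

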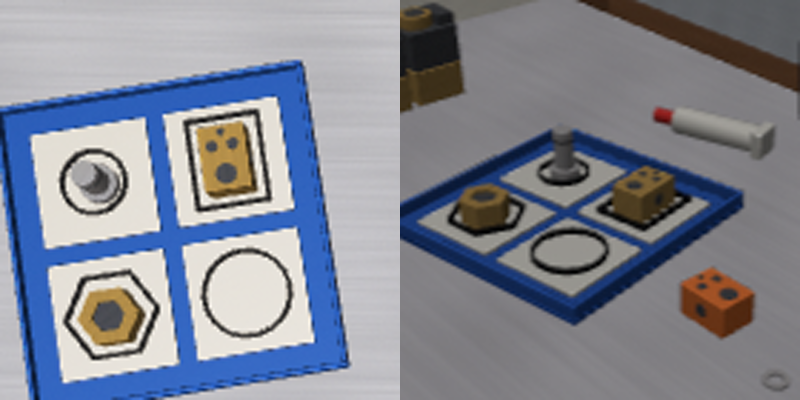

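carry_out:
  steps:
    - {"translation": [-0.004, -0.06, 0], "delta_rot": [0, 0, 0], "hand": 0.066}
    - {"translation": [-0.008, -0.12, 0], "delta_rot": [0, 0, 0], "hand": 0.066}
    - {"translation": [-0.012, -0.18, -0.01], "delta_rot": [0, 0, 0], "hand": 0.066}
    - {"translation": [-0.0151, -0.2145, -0.03], "delta_rot": [0, 0, 0], "hand": 0.066}
    - {"translation": [-0.0151, -0.2145, -0.04], "delta_rot": [0, 0, 0], "hand": 0.066}

```text
t: 19.92
eef_pos: [590.0, -311.9, 113.4]
tcp_rot: [3.138, 0.003, 0.17]
wrist_force: [-0.4, 0.1, 0.5]
width: 0.774
```

```bash
python3 look.py c1 590 -309 70 60; python3 o.py
```

```text
19.925 [ 590.  -311.9  113.4] [179.82   0.2    9.74] 0.774230805816903 [-0.4  0.1  0.5]
20.025 [ 589.5 -308.4  112.9] [180.    0.3   9.9] jaw -80.1 w 65.8 [-0.1  0.9 -0.6]
```

View pics/c1.png

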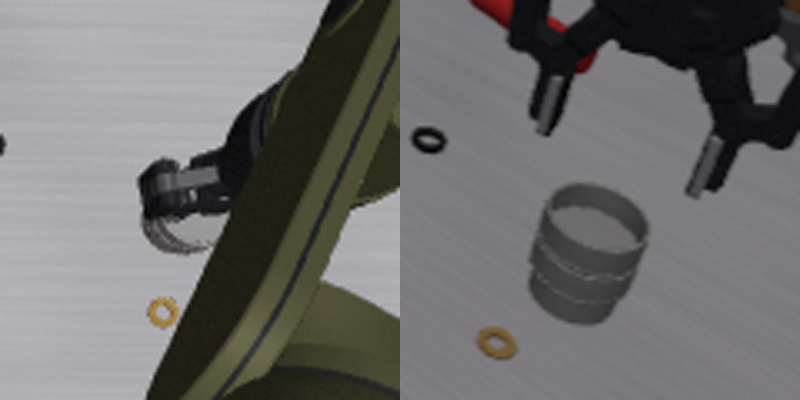

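Run:
```python
from h import *
p=pickle.load(open("pics/side_c1.pkl","rb")); w=60
u=proj(p,(590,-309,70)).astype(int)
j=np.radians(-80); d=np.array([np.cos(j),np.sin(j)]);e=np.array([-d[1],d[0]])
C=np.array([589.7,-309.5])
f=lambda X:(proj(p,X)-u+w+.5)*400/(2*w)-.5
for z in (95,100,105,110):
  print(z,[f((*(C+d*a+e*b),z)).round(0)+[400,0] for a in (-33,33) for b in (-11,11)])
c=p["frame"][u[1]-w:u[1]+w,u[0]-w:u[0]+w][:,:,::-1]; c=cv2.resize(c,(800,800),interpolation=cv2.INTER_CUBIC)
for z,col in ((97,(0,255,0)),(102,(0,0,255)),(107,(255,0,0))):
  for a in (-33,33):
    q=[ (f((*(C+d*a+e*b),z))*2).round().astype(int) for b in (-11,11)]
    cv2.line(c,tuple(map(int,q[0])),tuple(map(int,q[1])),col,1)
cv2.imwrite("pics/c1b.png",c[0:500])
```

```text
95 [array([544., 151.]), array([559., 128.]), array([679., 207.]), array([691., 182.])]
100 [array([546., 143.]), array([561., 121.]), array([682., 199.]), array([694., 174.])]
105 [array([549., 136.]), array([563., 114.]), array([686., 192.]), array([697., 167.])]
110 [array([551., 128.]), array([566., 106.]), array([689., 184.]), array([701., 159.])]
```

View pics/c1b.png

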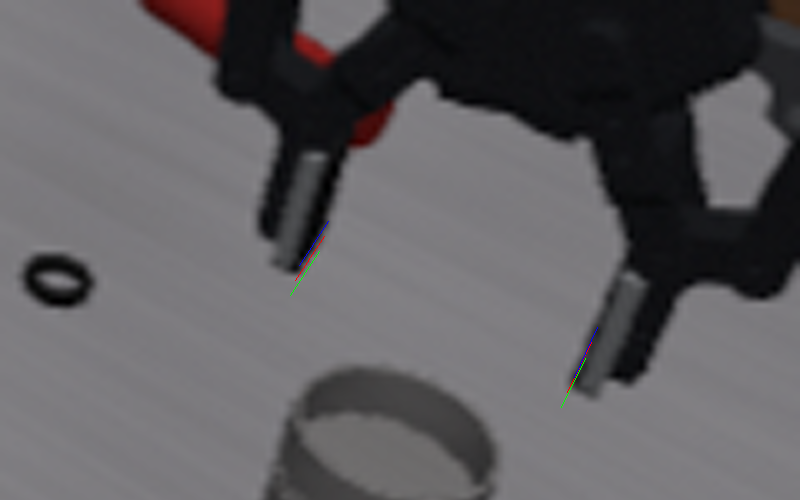

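carry_out:
  steps:
    - {"translation": [0.0008, -0.001, -0.025], "delta_rot": [0, 0, 0], "hand": 0.066}
    - {"translation": [0.0008, -0.001, -0.045], "delta_rot": [0, 0, 0], "hand": 0.066}
    - {"translation": [0.0008, -0.001, -0.053], "delta_rot": [0, 0, 0], "hand": 0.066}
    - {"translation": [0.0008, -0.001, -0.053], "delta_rot": [0, 0, 0], "hand": 0.066}
  force: 30

```text
t: 20.52
eef_pos: [590.6, -308.1, 60.0]
tcp_rot: [-3.141, 0.006, 0.174]
wrist_force: [-0.3, 0.5, 0.6]
width: 0.769
```

```bash
python3 look.py c2 590 -309 50 45; python3 o.py
```

```text
20.525 [ 590.6 -308.1   60. ] [-179.97    0.33    9.99] 0.7686932393427899 [-0.3  0.5  0.6]
20.625 [ 591.2 -309.    60.9] [179.9   0.2   9.9] jaw -80.1 w 66.3 [-0.2  0.4  0.9]
```

View pics/c2.png

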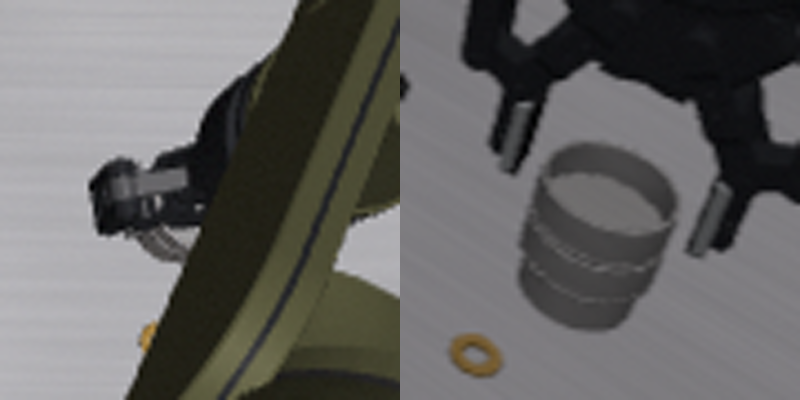

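carry_out:
  steps:
    - {"translation": [-0.0005, -0.0005, -0.0035], "delta_rot": [0, 0, 0], "hand": 0.062}
    - {"translation": [-0.0005, -0.0005, -0.0035], "delta_rot": [0, 0, 0], "hand": 0.056}
    - {"translation": [-0.0005, -0.0005, -0.0035], "delta_rot": [0, 0, 0], "hand": 0.053}
    - {"translation": [-0.0005, -0.0005, -0.0035], "delta_rot": [0, 0, 0], "hand": 0.049}
    - {"translation": [-0.0005, -0.0005, -0.0035], "delta_rot": [0, 0, 0], "hand": 0.04}

```text
t: 21.25
eef_pos: [590.9, -309.6, 58.1]
tcp_rot: [3.14, 0.004, 0.174]
wrist_force: [0.2, 1.0, 6.0]
width: 0.6
```

```bash
python3 look.py c3 590 -309 50 45; python3 o.py
```

```text
21.25 [ 590.9 -309.6   58.1] [179.93   0.2    9.95] 0.5995381148259666 [0.2 1.  6. ]
21.35 [ 590.8 -309.6   58.1] [179.9   0.2   9.9] jaw -80.1 w 51.4 [-0.3  1.8  5.4]
```

View pics/c3.png

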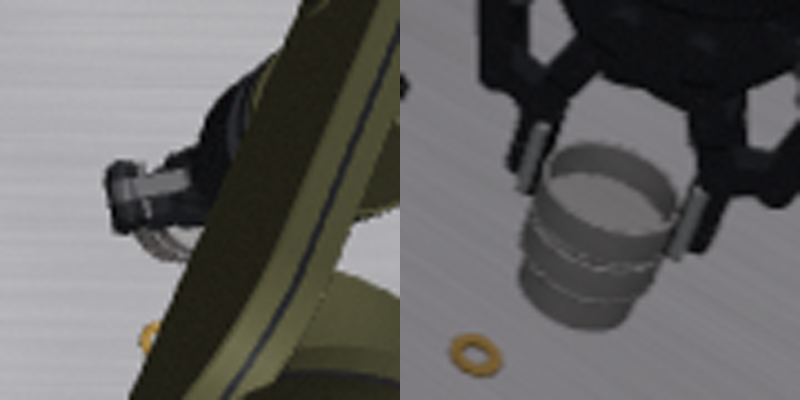

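carry_out:
  steps:
    - {"translation": [0, 0, 0.005], "delta_rot": [0, 0, 0], "hand": 0.04}
    - {"translation": [0, 0, 0.015], "delta_rot": [0, 0, 0], "hand": 0.04}
    - {"translation": [0, 0, 0.03], "delta_rot": [0, 0, 0], "hand": 0.04}

```text
t: 21.72
eef_pos: [590.5, -309.5, 88.3]
tcp_rot: [3.141, 0.004, 0.173]
wrist_force: [-0.6, 0.6, -1.2]
width: 0.599
```

```bash
python3 look.py c4 590 -309 50 45; python3 o.py
```

```text
21.725 [ 590.5 -309.5   88.3] [179.96   0.26   9.94] 0.5992421031905618 [-0.6  0.6 -1.2]
21.825 [ 592.4 -310.5   90.6] [179.8   0.    9.9] jaw -80.1 w 50.7 [ 0.5 -0.  -1. ]
```

View pics/c4.png

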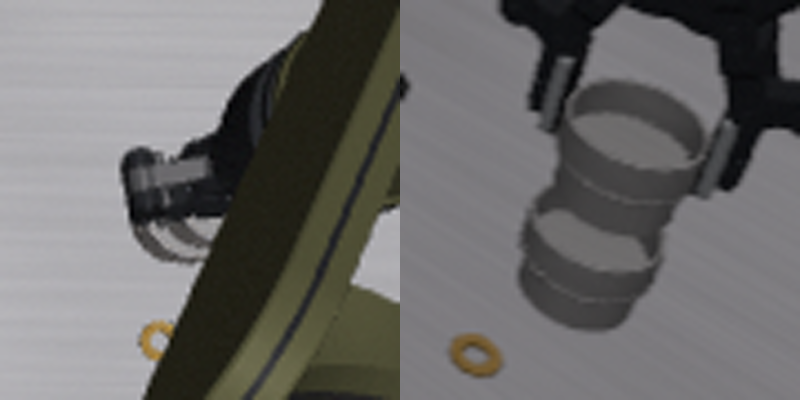

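carry_out:
  steps:
    - {"translation": [0, 0, 0.04], "delta_rot": [0, 0, 0], "hand": 0.04}
    - {"translation": [-0.005, 0.04, 0.06], "delta_rot": [0, 0, 0], "hand": 0.04}
    - {"translation": [-0.014, 0.1, 0.06], "delta_rot": [0, 0, 0], "hand": 0.04}
    - {"translation": [-0.023, 0.16, 0.06], "delta_rot": [0, 0, 0], "hand": 0.04}
    - {"translation": [-0.032, 0.22, 0.06], "delta_rot": [0, 0, 0], "hand": 0.04}

```text
t: 22.45
eef_pos: [560.1, -88.9, 151.0]
tcp_rot: [3.137, -0.001, 0.173]
wrist_force: [1.2, 0.3, -0.8]
width: 0.598
```

carry_out:
  steps:
    - {"translation": [-0.008, 0.055, 0], "delta_rot": [0, 0, 0], "hand": 0.04}
    - {"translation": [-0.016, 0.11, 0], "delta_rot": [0, 0, 0], "hand": 0.04}
    - {"translation": [-0.025, 0.165, 0], "delta_rot": [0, 0, 0], "hand": 0.04}
    - {"translation": [-0.033, 0.21, 0], "delta_rot": [0, 0, 0], "hand": 0.04}
    - {"translation": [-0.037, 0.25, -0.01], "delta_rot": [0, 0, 0], "hand": 0.04}

```text
t: 23.08
eef_pos: [523.2, 163.0, 142.0]
tcp_rot: [3.137, -0.004, 0.174]
wrist_force: [0.5, 0.2, -0.2]
width: 0.599
```

```bash
python3 o.py
```

```text
23.075 [523.2 163.  142. ] [179.8  -0.2  10. ] jaw -80.0 w 51.2 [ 0.5  0.2 -0.2]
```

carry_out:
  steps:
    - {"translation": [-0.001, 0, -0.03], "delta_rot": [0, 0, 0], "hand": 0.04}
    - {"translation": [-0.001, 0, -0.06], "delta_rot": [0, 0, 0], "hand": 0.04}
    - {"translation": [-0.001, 0, -0.08], "delta_rot": [0, 0, 0], "hand": 0.04}
    - {"translation": [-0.001, 0, -0.08], "delta_rot": [0, 0, 0], "hand": 0.04}

```text
t: 23.58
eef_pos: [520.9, 162.8, 60.8]
tcp_rot: [3.137, -0.0, 0.174]
wrist_force: [0.0, -0.2, -1.4]
width: 0.6
```

```bash
python3 look.py c5 522 163 30 50; python3 o.py
```

```text
23.575 [520.9 162.8  60.8] [ 1.7974e+02 -1.0000e-02  9.9600e+00] 0.6003236228257876 [ 0.  -0.2 -1.4]
23.675 [522.6 163.1  62.5] [179.7  -0.2  10. ] jaw -80.0 w 50.8 [ 0.6 -1.1 -1.3]
```

View pics/c5.png

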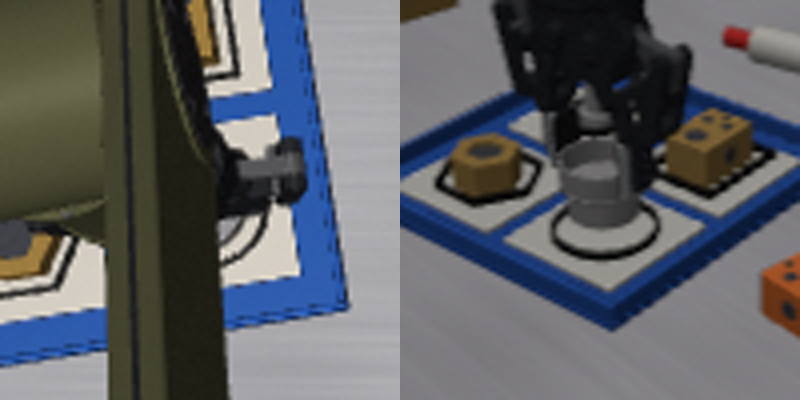

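carry_out:
  steps:
    - {"translation": [-0.0005, 0, -0.01], "delta_rot": [0, 0, 0], "hand": 0.04}
    - {"translation": [-0.0005, 0, -0.0155], "delta_rot": [0, 0, 0], "hand": 0.04}
    - {"translation": [-0.0005, 0, -0.0155], "delta_rot": [0, 0, 0], "hand": 0.04}

```text
t: 24.05
eef_pos: [521.8, 163.0, 46.7]
tcp_rot: [3.137, -0.004, 0.174]
wrist_force: [-0.5, -0.3, -2.1]
width: 0.592
```

```bash
python3 o.py
```

```text
24.05 [521.8 163.   46.7] [179.7  -0.2   9.9] jaw -80.1 w 50.5 [-0.5 -0.3 -2.1]
```

carry_out:
  steps:
    - {"translation": [0, 0, -0.001], "delta_rot": [0, 0, 0], "hand": 0.04}
    - {"translation": [0, 0, -0.002], "delta_rot": [0, 0, 0], "hand": 0.04}
    - {"translation": [0, 0, -0.002], "delta_rot": [0, 0, 0], "hand": 0.04}

```text
t: 24.42
eef_pos: [522.2, 163.0, 45.1]
tcp_rot: [3.137, -0.004, 0.174]
wrist_force: [0.9, -0.0, 2.2]
width: 0.595
```

```bash
python3 look.py c6 522 163 30 40; python3 o.py
```

```text
24.425 [522.2 163.   45.1] [179.75  -0.25   9.94] 0.5946465421412266 [ 0.9 -0.   2.2]
24.525 [522.2 163.   45.1] [179.7  -0.2   9.9] jaw -80.1 w 51.2 [-0.1 -0.7  2.7]
```

View pics/c6.png

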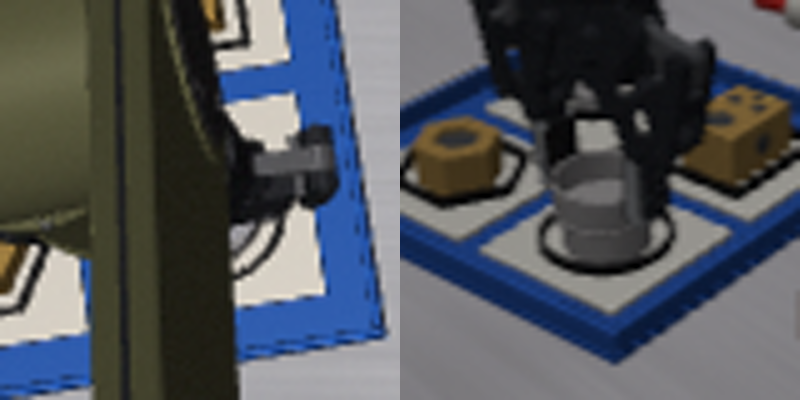

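On the floor. Release, rise, back away.

carry_out:
  steps:
    - {"translation": [0, 0, 0], "delta_rot": [0, 0, 0], "hand": 0.065}
    - {"translation": [0, 0, 0], "delta_rot": [0, 0, 0], "hand": 0.065}
    - {"translation": [0, 0, 0.015], "delta_rot": [0, 0, 0], "hand": 0.065}
    - {"translation": [0, 0, 0.05], "delta_rot": [0, 0, 0], "hand": 0.065}
    - {"translation": [0, 0, 0.1], "delta_rot": [0, 0, 0], "hand": 0.065}

```text
t: 25.15
eef_pos: [521.1, 162.8, 145.7]
tcp_rot: [3.137, -0.001, 0.174]
wrist_force: [-0.0, -0.4, 0.7]
width: 0.759
```

carry_out:
  steps:
    - {"translation": [0, -0.05, 0.03], "delta_rot": [0, 0, 0], "hand": 0.065}
    - {"translation": [0, -0.11, 0.06], "delta_rot": [0, 0, 0], "hand": 0.065}
    - {"translation": [0, -0.17, 0.06], "delta_rot": [0, 0, 0], "hand": 0.065}
    - {"translation": [0, -0.23, 0.06], "delta_rot": [0, 0, 0], "hand": 0.065}
    - {"translation": [0, -0.23, 0.06], "delta_rot": [0, 0, 0], "hand": 0.065}

```text
t: 25.78
eef_pos: [521.3, -71.5, 207.0]
tcp_rot: [3.135, -0.003, 0.167]
wrist_force: [-0.1, 1.4, 0.5]
width: 0.763
```

```bash
python3 look.py f1 565 220 20 70; python3 o.py
python3 - <<'E'
from h import *
p=pickle.load(open("pics/side_f1.pkl","rb")); q=pickle.load(open("pics/top_f1.pkl","rb"))
cv2.imwrite("pics/f2.png",np.hstack([cv2.resize(q["frame"][100:255,220:420][:,:,::-1],(400,310)),cv2.resize(p["frame"][185:335,240:440][:,:,::-1],(400,310))]))
E
```

```text
25.775 [521.3 -71.5 207. ] [ 1.7962e+02 -1.7000e-01  9.5900e+00] 0.7632371389683796 [-0.1  1.4  0.5]
25.875 [520.9 -67.7 206.4] [ 1.798e+02 -1.000e-01  9.800e+00] jaw -80.2 w 64.7 [ 0.4  0.1 -0.5]
```

View pics/f1.png

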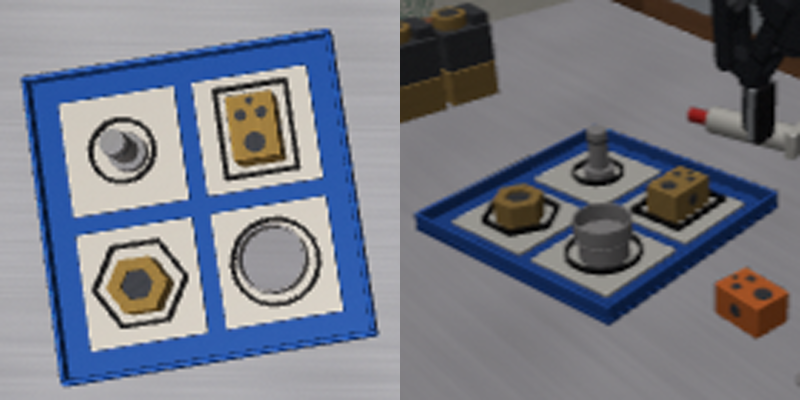

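View pics/f2.png

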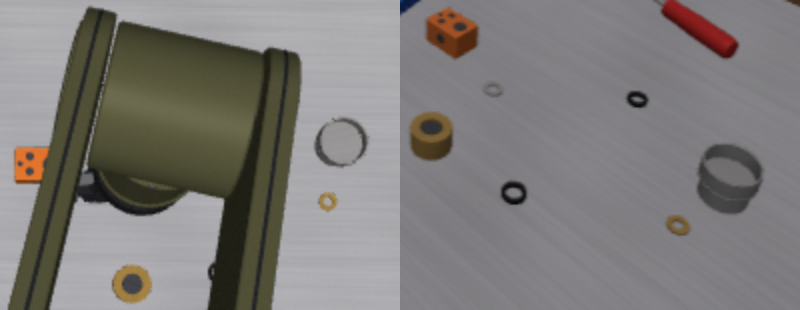

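All four parts sit in their pockets, and the lower cap and the collar are where they were. Handing in.

```bash
python3 -c "
from station import order
print(order.sign_off())"; python3 o.py
```

```text
the job is handed in; nothing more can be done
None
the job is handed in; nothing more can be done
```

I placed the nut, plunger, brass block and upper cap in that order, each in its own pocket, and handed the job in at about 26 s. `sign_off` reported no verdict.

- **In the tray:** the last top and side pictures show the nut flat in the hex pocket and the plunger upright in the small round one. The block is square in the rectangular pocket, and the cap is mouth up in the large round one. All four are released with clearance to the rims.
- **Left alone:** only the upper cap came away when lifted. The lower cap, brass collar and orange block look undisturbed, though I judged this by eye and did not measure their positions again.
- **Robot:** the gripper finished clear of everything, about 200 mm up. The highest wrist force reading was about 11 N.
- **Disagreements:** the two cameras differed by 1–3 mm on where the parts were (about 7° on the block's angle in the side view). I used a value between the two, and every grasp closed within about 1.5 mm of the part's nominal size. One move call was refused for a missing field and moved nothing.

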